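Float balls into the bath under the low shelf

TASK

The water bath is to run with its float balls instead of its cover bars. Tip all the balls out of the tall tub into the steel basin, pouring in under the low clear shelf without knocking the shelf, and set the empty tub upright on its rubber pad. Also stand each of the white cover bars, now lying on the bench, upright on one of its small ends in the shallow drip tray. Leave the other things on the bench where they are.

Things in the scene. Friction and masses are not known exactly. Their poses are not given: they have to be found in the camera images.
- tub: Tall round loose grey tub, open on top, 180 mm high, on a weighted round foot (radius 46 mm, 6 mm high); above it the outer radius grows from 36 to 50 mm at the rim, wall 4 mm; 0.35 kg. Origin: centre of its underside; z up its axis. Solid paddle handle on its -y side: 16 mm thick (x), from y = -40 to -94 mm, z = 30 to 85 mm. Starts upright, handle to the robot's right (-y) within 0.5 rad, balls inside.
- tub_mouth (a point): Centre of the tub's mouth at rim height, 180 mm above its origin. The balls start to roll out when the tub is tilted about 85 degrees from upright; 105 to 115 degrees empties it.
- pad: Fixed black rubber pad, 140 x 140 x 3 mm, flat on the bench. Origin: centre of its underside.
- basin: Fixed open steel basin, 250 mm (x) by 180 mm (y) outside, walls 5 mm, floor 6 mm thick. Origin: centre of its underside. One pours in from its front, the -y side, over a wall 45 mm high; the side walls (+x and -x) are 75 mm high; at the back (+y) a white panel 12 mm thick and 185 mm high carries the shelf.
- shelf: Fixed clear plate 8 mm thick over the basin, same origin and axes as the basin; covers x = -125 to 125 mm, y = -90 (front, flush with the basin's front wall) to 102 mm; underside 185 mm, top 193 mm above the bench. Nothing stands on it; 140 mm is open between the front wall and the shelf.
- ball0: Smooth slippery white plastic float ball, 28 mm in diameter, 15 g, in the tub at the start. Origin: its centre. 4 to 6 of the six are present.
- ball1: Smooth slippery white plastic float ball, 28 mm in diameter, 15 g, in the tub at the start. Origin: its centre. 4 to 6 of the six are present.
- ball2: Smooth slippery white plastic float ball, 28 mm in diameter, 15 g, in the tub at the start. Origin: its centre. 4 to 6 of the six are present.
- ball3: Smooth slippery white plastic float ball, 28 mm in diameter, 15 g, in the tub at the start. Origin: its centre. 4 to 6 of the six are present.
- ball4: Smooth slippery white plastic float ball, 28 mm in diameter, 15 g, in the tub at the start. Origin: its centre. 4 to 6 of the six are present.
- ball5: Smooth slippery white plastic float ball, 28 mm in diameter, 15 g, in the tub at the start. Origin: its centre. 4 to 6 of the six are present.
- bar0: Loose white solid plastic cover bar, 120 (x) by 60 (y) by 34 mm (z), 0.16 kg. Origin: its centre. It starts lying flat on the bench (z up) to the robot's right, its length (x) roughly along the world's y. 2 or 3 of the three are present.
- bar1: Loose white solid plastic cover bar, 120 (x) by 60 (y) by 34 mm (z), 0.16 kg. Origin: its centre. It starts lying flat on the bench (z up) to the robot's right, its length (x) roughly along the world's y. 2 or 3 of the three are present.
- bar2: Loose white solid plastic cover bar, 120 (x) by 60 (y) by 34 mm (z), 0.16 kg. Origin: its centre. It starts lying flat on the bench (z up) to the robot's right, its length (x) roughly along the world's y. 2 or 3 of the three are present.
- tray: Fixed grey shallow drip tray, outside 130 mm (x) by 300 mm (y), floor 5 mm thick, rim 5 mm thick and 12 mm high from the bench. Origin: centre of its underside.
- reagent: Bystander: amber bottle, radius 34 mm, 150 mm high; origin under its centre.
- jar: Bystander: closed glass jar, radius 32 mm, 85 mm high; origin under its centre.
- mug: Bystander: blue mug, radius 40 mm, 90 mm high; origin under its centre.
- dish: Bystander: clear flat dish, radius 36 mm, 16 mm high; origin under its centre.
- mouse: Bystander: black computer mouse, 100 x 58 x 32 mm, on a blue mat; origin under its centre.
Not all that is in view belongs to the job. Leave any blue or orange look-alike of the tub alone.

How it is judged:
By the outcome, as a careful person would: the job done as asked, in the order asked, and still so for the second after the job is handed in, with the robot touching nothing.
Of ball3, ball4, ball5 only 1 to 3 are there at a start; the rules pass over those that are not, and their reading is None.
Of bar0, bar1, bar2 only 2 to 3 are there at a start; the rules pass over those that are not, and their reading is None.
At some moment in a run one of tub may be knocked a few centimetres aside while the robot is not near it.
It also fails if it takes over 210 s, if anything falls off the work surface, if the arm or the gripper's body presses on something with over 40 N, if the wrist force passes 120 N, or if a joint passes its speed limit or range.

ROBOT

A 6-joint arm with a two-finger parallel gripper is mounted at the origin on the work surface. World frame = base frame: x ahead of the robot, y to its left, z up, the work surface at z = 0. Lengths are in m, angles in rad, forces in N, time in s.
With the tool pointing down it reaches from about 0.35 to 0.975 m from the base axis. Payload 4.9 kg.
Tool frame: the origin (TCP) lies on the centre line of the jaws, within the pads' length; the fingertips stand 14 mm ahead of it and the grasp point (between the pads) lies 5 mm behind it; z points along the fingers, y is the line along which they close (so a half turn about z gives the same grasp; the last joint's range is limited). The gripper opens to 85 mm and grips with 20 to 120 N. Pads are 22 mm wide; open, the fingers measure 114 mm over their backs; the gripper's body (76 mm by 85 mm) begins 54 mm behind the grasp point. The pads swing forward as they close: fully open they stand 13 mm farther back than shut.
Start: joints at [-1.301, 0.053, 1.613, -0, 1.476, -0.119], TCP at [0.237, -0.578, 0.245] pointing down, gripper open.
Joint ranges: [-3.01, 3.01], [-1.01, 2.22], [0.06, 2.58], [-1.02, 4.17], [0.09, 2.62], [-3.14, 3.14]. Speed limits (rad/s): [2.57, 2.57, 3.14, 3.14, 3.14, 3.14].

INTERFACE

Orientations are given as a unit quaternion [w, x, y, z].
In Python, from plant import * gives the robot as it stands.
- The arm moves only by the tool send_rows, never from a script. Its argument "steps" is a list of rows, each an object with "translation": the shift along the tool's x, y, z in cm, a list of three; "delta_rot": the turn, a rotation vector about the tool's x, y, z in rad, a list of three; "jaw": the finger opening in cm, from 0 to 8.54. In form: [{"translation": [dx, dy, dz], "delta_rot": [rx, ry, rz], "jaw": jaw}, ...]. A call has exactly 8 rows; each row is the pose to reach, as a shift and turn from the pose commanded when the call began, along the tool's axes at that moment; what a row does not reach only later rows make up. A row lasts 1/10 s, in which the tool goes at most 50 mm and 8.59 degrees, less where a joint would pass 70% of its speed; a pose out of reach is approached as far as the arm can. A call with a gripper value outside its range is refused whole. The fingers move at their own pace and stop on an object; the grip force is fixed at half the most. Time passes only in rows, so rows that repeat a pose let the fingers close, or fill a call up. It gives the time, the measured TCP pose, the force, the opening and the grip force at its end, in the units of the state.
- state(): the state, without advancing time (a new reading comes with each control period).
- grab_frame(name): name is "side" or "top" or "wrist"; returns a dict with "pixels" (420x560x3 uint8, blue, green, red), "range_z" (420x560 float32, m along the optical axis (not along the pixel's ray), 0 where there is no reading), "fx", "fy", "cx", "cy" (pixels), "dist" ([k1, k2, p1, p2, k3] as OpenCV has them; the pictures are not rectified), "rvec" (rotation vector, rad) and "tvec" (3), from world to camera coordinates, as OpenCV has them. Camera axes: x right, y down, z forward; pixel columns grow to the right and rows downward; lengths in m; the calibration is good to about 2 mm. A picture is of the moment at which its call begins.
- job_done(): hands the job in; it is judged then, once.
The state is a dict: "time": time; "joint_pos": joint angles; "joint_vel": joint speeds; "joint_efforts": joint torques, N m; "tool_pos": TCP position; "tool_rot": TCP orientation; "contact_force": force on the tool from outside, world axes, zero at the start; "ft_torque": the same for the moment, N m; "gripper_width": opening from 0.0 (shut) to 1.0 (fully open); "grasp_force": force on a finger pad.
Only numpy, scipy, OpenCV 4.12 (cv2) and the standard library are available. Lean on these libraries where they do the work, as an engineer would, in place of code of your own. Each camera call takes 0.05 s, during which the arm holds its last target. There are 200 camera calls.

## Working session

There is one attempt and no reset: what is moved stays moved. The work goes in short steps, Python scripts to look and compute and a tool call to move; the robot and the scene stay as the last step left them, time stands still between calls to the robot, and variables do not carry over. Pictures are saved under pics/ and viewed, at most 14 in all, crops included, and the job is handed in when it is done.

Besides the shell and the picture viewer there is one more tool, called after "Call:" as name([rows], argument=value, ...), one row to a line, values as JSON. send_rows: Moves the arm, as the interface text tells. Its arguments: {"type":"object","properties":{"steps":{"type":"array","items":{"type":"object","properties":{"translation":{"type":"array","items":{"type":"number"}},"delta_rot":{"type":"array","items":{"type":"number"}},"jaw":{"type":"number"}}}}},"required":["steps"]}

```bash
ls; mkdir -p pics
cat > h.py <<'E'
from plant import *
import numpy as np, cv2
from scipy.spatial.transform import Rotation as R
def cam(n):
    f=grab_frame(n); f['K']=np.array([[f['fx'],0,f['cx']],[0,f['fy'],f['cy']],[0,0,1.]]); f['d']=np.array(f['dist'],float)
    f['R']=cv2.Rodrigues(np.array(f['rvec'],float))[0]; f['t']=np.array(f['tvec'],float).ravel(); return f
def rays(f,uv):
    p=cv2.undistortPoints(np.array(uv,float).reshape(-1,1,2),f['K'],f['d']).reshape(-1,2)
    return np.c_[p,np.ones(len(p))]
def onz(f,uv,z):
    d=rays(f,uv)@f['R']; c=-f['R'].T@f['t']
    return c+d*((z-c[2])/d[:,2])[:,None]
def cloud(f):
    h,w=f['range_z'].shape; v,u=np.mgrid[:h,:w]
    P=rays(f,np.c_[u.ravel(),v.ravel()])*f['range_z'].reshape(-1,1)
    P=(P-f['t'])@f['R']; P[f['range_z'].ravel()==0]=np.nan
    return P.reshape(h,w,3)
E
python3 - <<'E'
from h import *
import pickle
s=state();print(s)
for n in ['top','side']:
    f=cam(n); cv2.imwrite(f'pics/{n}0.png',f['pixels']); pickle.dump({k:f[k] for k in f},open(n+'.pkl','wb'))
    print(n,-f['R'].T@f['t'])
E
```

```text
pics
{'time': 0.0, 'joint_pos': array([-1.30101107e+00,  5.33535169e-02,  1.61429363e+00, -2.82148816e-05,
        1.47595843e+00, -1.18987050e-01]), 'joint_vel': array([-1.37924650e-03, -2.75048615e-04, -2.09787742e-06,  8.93678706e-04,
       -7.53447127e-04,  7.25045379e-04]), 'joint_efforts': array([ 7.38995241e-04, -3.93690526e+01, -3.70172310e+01,  4.92860852e-05,
        7.07619387e-03, -4.45878044e-06]), 'tool_pos': array([ 0.236752  , -0.57779196,  0.24406526]), 'tool_rot': array([-1.00254413e-03,  9.81165670e-01,  1.93165514e-01, -8.98172078e-05]), 'contact_force': array([ 0.02233632, -0.08775104,  0.0022023 ]), 'ft_torque': array([-0.042905  , -0.01559199, -0.00492733]), 'grasp_force': 0.0, 'gripper_width': 0.9988983878795523}
top [0.37311738 0.13429963 1.29073513]
side [ 0.46517287 -1.47924422  1.07772493]
```

View pics/top0.png

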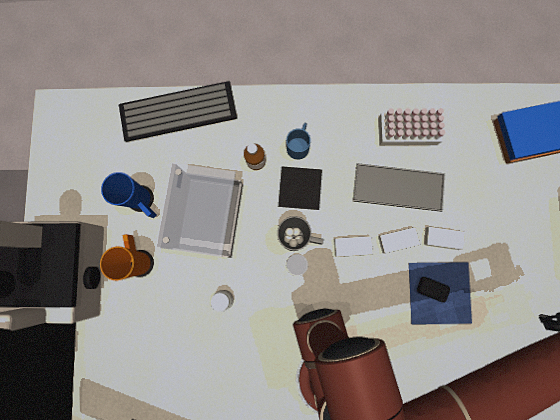

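View pics/side0.png

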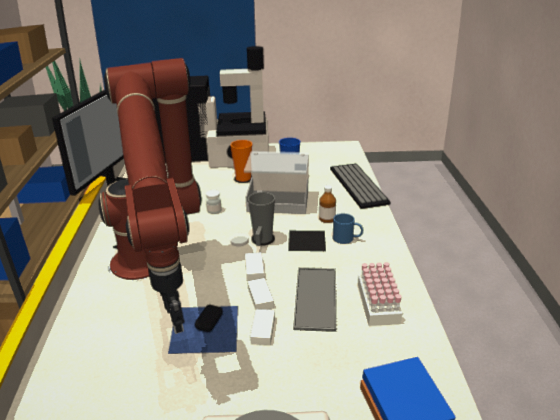

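The top view (image up = +x, left = +y) shows the grey tub with balls at (294,235), its handle at (316,239). The pad is at (300,188), the basin and shelf at (202,212), and the tray at (398,187). The bars are at (354,245), (400,239) and (445,237). The dish is at (296,263), the jar at (221,299) and the mouse at (433,290).

There are three tub candidates: grey (294,235), blue (120,190) and orange (125,262). The grey one fits the description: it is grey and has balls in it.

Run:
```python
from h import *
import pickle
f=pickle.load(open('top.pkl','rb'));P=cloud(f);im=f['pixels']
hsv=cv2.cvtColor(im,cv2.COLOR_BGR2HSV)
def win(a,b,c,d):
    m=np.zeros(im.shape[:2],bool);m[b:d,a:c]=1;return m
def rect(m,z,name):
    m=cv2.morphologyEx(m.astype(np.uint8),cv2.MORPH_OPEN,np.ones((3,3)))
    c=max(cv2.findContours(m,0,1)[0],key=cv2.contourArea)
    q=onz(f,c.reshape(-1,2),z)[:,:2]
    (x,y),(w,h),a=cv2.minAreaRect((q*1000).astype(np.float32))
    print(name,np.round([x,y,w,h,a],1))
Z=np.nan_to_num(P[...,2])
print('bench',np.nanmedian(P[320:380,150:200,2]))
for i,w in enumerate([(328,225,377,265),(375,220,422,260),(420,218,470,258)]):
    m=win(*w)&(Z>.02)&(Z<.05); rect(m,.034,f'bar{i}'); print(np.median(P[m][:,2]))
g=im.max(2)
rect(win(270,160,330,215)&(g<70),.003,'pad')
rect(win(340,155,455,220)&(g<165),.009,'tray'); 
# tub
m=win(265,205,335,260)&(Z>.165)&(Z<.2); q=P[m]; rect(m,.18,'rim'); 
c=max(cv2.findContours(m.astype(np.uint8),0,1)[0],key=cv2.contourArea)
q=onz(f,c.reshape(-1,2),.18)[:,:2].astype(np.float32); print('rimcirc',cv2.minEnclosingCircle(q))
m=win(300,220,340,255)&(Z>.06)&(Z<.095); rect(m,.085,'handle'); print(np.median(P[m],0))
# basin/shelf
m=win(150,150,250,270)&(Z>.17)&(Z<.2); rect(m,.19,'shelf'); print('n',m.sum())
m=win(150,150,250,270)&(Z>.06)&(Z<.085); rect(m,.075,'sidewalls')
for n,w in dict(reagent=(240,135,270,172),mug=(282,120,315,162),dish=(282,250,312,278),jar=(205,285,240,315),mouse=(412,270,455,305)).items():
    m=win(*w)&(Z>.01); q=P[m]; print(n,len(q),np.round(np.median(q,0),3),np.round(q[:,2].max(),3))
cr=cv2.resize(im[140:275,150:345],None,fx=4,fy=4,interpolation=cv2.INTER_CUBIC);cv2.imwrite('pics/crop1.png',cr)
```

```text
bench -0.00022428468332351298
bar0 [425.  -73.3  59.9 120.9   3.3]
0.03385237672615739
bar1 [ 443.6 -224.1   60.   122.7   12.5]
0.03420823106205596
bar2 [ 448.1 -374.7  121.7   61.7   81.3]
0.033912402942791756
pad [625.   95.8 136.1 138.8  84.9]
tray [ 623.5 -236.9  303.8  134.6   82.8]Traceback (most recent call last):
  File "<stdin>", line 21, in <module>
  File "<stdin>", line 9, in rect
ValueError: max() iterable argument is empty
```

Run:
```python
from h import *
import pickle
f=pickle.load(open('top.pkl','rb'));P=cloud(f);im=f['pixels']
def win(a,b,c,d):
    m=np.zeros(im.shape[:2],bool);m[b:d,a:c]=1;return m
def rect(m,z,name):
    c=max(cv2.findContours(m.astype(np.uint8),0,1)[0],key=cv2.contourArea)
    q=onz(f,c.reshape(-1,2),z)[:,:2]
    (x,y),(w,h),a=cv2.minAreaRect((q*1000).astype(np.float32))
    print(name,np.round([x,y,w,h,a],1))
Z=np.nan_to_num(P[...,2])
q=P[win(265,205,335,260)]; print(np.histogram(q[:,2],np.arange(0,.2,.01)))
m=win(265,205,310,260)&(Z>.15)
q=P[m][:,:2]; print('n',len(q),q.min(0),q.max(0),'c',cv2.minEnclosingCircle(q.astype(np.float32)))
m=win(305,220,340,255)&(Z>.06)&(Z<.1); print('handle',m.sum(),np.median(P[m],0))
q=P[win(150,150,250,270)]; print(np.histogram(q[:,2],np.arange(0,.22,.01)))
for lo,hi in [(.178,.2),(.06,.085),(.035,.055)]:
    m=win(150,150,250,270)&(Z>lo)&(Z<hi)
    if m.sum()>4: q=P[m]; print(lo,m.sum(),np.round(np.percentile(q,[1,99],axis=0),3)); rect(m,(lo+hi)/2,'b')
for n,w in dict(reagent=(240,135,270,172),mug=(282,120,315,162),dish=(282,250,312,278),jar=(205,285,240,315),mouse=(412,270,455,305)).items():
    m=win(*w)&(Z>.01); q=P[m]; print(n,len(q),np.round(np.median(q,0),3),np.round(q[:,2].max(),3))
cr=cv2.resize(im[140:275,150:345],None,fx=4,fy=4,interpolation=cv2.INTER_CUBIC);cv2.imwrite('pics/crop1.png',cr)
```

```text
(array([1520,   93,   96,   89,  107,   47,   28,   34,   87,   23,   35,
         29,   27,   40,   28,   36,   41,   96,   74]), array([0.  , 0.01, 0.02, 0.03, 0.04, 0.05, 0.06, 0.07, 0.08, 0.09, 0.1 ,
       0.11, 0.12, 0.13, 0.14, 0.15, 0.16, 0.17, 0.18, 0.19]))
n 238 [0.40870152 0.07561337] [0.50713076 0.16545326] c ((0.4579885005950928, 0.11910159885883331), 0.04973079264163971)
handle 80 [0.44245977 0.05259118 0.08455759]
(array([3102,   59,   43,   46,  144,   13,   16,   28,   10,   20,   21,
         12,    3,    1,    4,    0,    0,    0,  446, 5297,    5]), array([0.  , 0.01, 0.02, 0.03, 0.04, 0.05, 0.06, 0.07, 0.08, 0.09, 0.1 ,
       0.11, 0.12, 0.13, 0.14, 0.15, 0.16, 0.17, 0.18, 0.19, 0.2 , 0.21]))
0.178 5743 [[0.402 0.298 0.188]
 [0.655 0.505 0.198]]
b [529.5 402.7 195.3 251.8  81.4]
0.06 49 [[0.392 0.261 0.061]
 [0.699 0.582 0.083]]
b [533.5 573.9  19.4   9.7   2.2]
0.035 175 [[0.398 0.269 0.036]
 [0.698 0.584 0.053]]
b [513.3 308.5   9.4 244.1  82.2]
reagent 464 [0.707 0.239 0.103] 0.157
mug 437 [0.778 0.101 0.062] 0.096
dish 379 [0.368 0.112 0.016] 0.184
jar 387 [0.257 0.342 0.083] 0.091
mouse 538 [ 0.285 -0.327  0.034] 0.043
```

View pics/crop1.png

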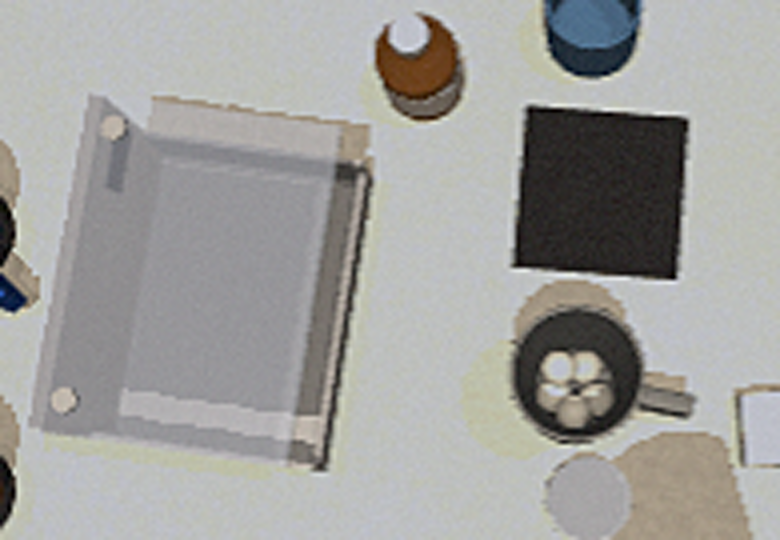

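The 4x crop confirms it: the grey tub at (577,375) holds the white balls and has a short grey paddle handle to the right at (668,397). The basin front wall is the line from (370,165) to (325,465), with the clear shelf above it. My target is the grey tub. I'll move to a standoff now and learn the arm's kinematics on the way.

```bash
cat >> h.py <<'E'
def pose(s=None):
    s=s or state(); q=s['tool_rot']; return np.array(s['tool_pos']),R.from_quat([q[1],q[2],q[3],q[0]])
def frame(z,y):
    z=np.array(z,float);z/=np.linalg.norm(z);y=np.array(y,float);y-=z*(y@z);y/=np.linalg.norm(y)
    return R.from_matrix(np.c_[np.cross(y,z),y,z])
def rel(a,b):
    return np.round(a[1].inv().apply(b[0]-a[0])*100,2),np.round((a[1].inv()*b[1]).as_rotvec(),3)
def tubgrasp(c,psi,dl,r=.068,h=.062,z0=0):
    u=np.array([-np.sin(psi),np.cos(psi),0]); z=np.cos(dl)*u-np.array([0,0,np.sin(dl)])
    g=np.array([c[0],c[1],z0+h])-r*u
    return g+.005*z, frame(z,[np.cos(psi),np.sin(psi),0])
E
python3 - <<'E'
from h import *
p=pose(); T=tubgrasp([.458,.119],-.229,np.radians(25)); z=T[1].apply([0,0,1])
S=(T[0]-.12*z+[0,0,.12],T[1]); print(T[0],S[0]); print(rel(p,S))
E
```

```text
[0.44359242 0.05718845 0.05988691] [ 0.41890419 -0.04872926  0.2306011 ]
(array([ 36.91, -42.05,   1.45]), array([ 0.537,  1.042, -0.846]))
```

Call:
send_rows([
  {"translation": [3, -3, -1], "delta_rot": [0, 0, 0], "jaw": 8.5},
  {"translation": [6, -6, -2], "delta_rot": [0, 0, 0], "jaw": 8.5},
  {"translation": [9, -9, -3], "delta_rot": [0.05, 0.1, -0.08], "jaw": 8.5},
  {"translation": [12, -12, -4], "delta_rot": [0.1, 0.2, -0.16], "jaw": 8.5},
  {"translation": [15, -15, -5], "delta_rot": [0.15, 0.3, -0.24], "jaw": 8.5},
  {"translation": [18, -18, -5], "delta_rot": [0.2, 0.4, -0.32], "jaw": 8.5},
  {"translation": [20, -21, -5], "delta_rot": [0.23, 0.45, -0.38], "jaw": 8.5},
  {"translation": [22, -24, -5], "delta_rot": [0.26, 0.5, -0.42], "jaw": 8.5},
])

```text
time: 0.9
tool_pos: [0.3496, -0.2715, 0.2948]
tool_rot: [-0.173, 0.881, 0.384, 0.216]
contact_force: [0.6, 0.4, -0.5]
gripper_width: 0.998
grasp_force: 0.0
```

```bash
cat >> h.py <<'E'
def log(s):
    import json; open('log.txt','a').write(json.dumps([list(map(float,s[k])) for k in('joint_pos','tool_pos','tool_rot')])+'\n')
def fk0(q):
    return R.from_euler('z',q[0])*R.from_euler('y',q[1]+q[2])*R.from_euler('z',q[3])*R.from_euler('y',q[4])*R.from_euler('z',q[5]+np.pi/2)
E
python3 - <<'E'
from h import *
s=state();log(s);p=pose(s);print(s['time'],s['joint_pos'].round(3),p[0],s['joint_vel'].round(3)); print('rot err',(fk0(s['joint_pos']).inv()*p[1]).magnitude())
T=tubgrasp([.458,.119],-.229,np.radians(25)); z=T[1].apply([0,0,1])
S=(T[0]-.12*z+[0,0,.12],T[1]); print(rel(p,S))
E
```

```text
0.9 [-1.103 -0.291  1.913  0.467  1.839 -0.302] [ 0.34959897 -0.27146643  0.2948483 ] [ 0.279 -0.375  0.43   0.489  0.257 -0.044]
rot err 5.993212282476063e-16
(array([14.32, -8.28, 17.66]), array([ 0.27 ,  0.542, -0.428]))
```

Call:
send_rows([
  {"translation": [2, -1, 2], "delta_rot": [0.03, 0.07, -0.05], "jaw": 8.5},
  {"translation": [4, -2, 4], "delta_rot": [0.07, 0.14, -0.1], "jaw": 8.5},
  {"translation": [6, -3, 6], "delta_rot": [0.1, 0.2, -0.15], "jaw": 8.5},
  {"translation": [7, -4, 8], "delta_rot": [0.13, 0.27, -0.2], "jaw": 8.5},
  {"translation": [8, -5, 10], "delta_rot": [0.16, 0.33, -0.25], "jaw": 8.5},
  {"translation": [9, -5, 11], "delta_rot": [0.18, 0.36, -0.28], "jaw": 8.5},
  {"translation": [9, -5, 11], "delta_rot": [0.18, 0.36, -0.28], "jaw": 8.5},
  {"translation": [9, -5, 11], "delta_rot": [0.18, 0.36, -0.28], "jaw": 8.5},
])

```text
time: 1.7
tool_pos: [0.3949, -0.1353, 0.2555]
tool_rot: [-0.284, 0.748, 0.483, 0.356]
contact_force: [0.3, 0.8, 1.1]
gripper_width: 0.997
grasp_force: 0.0
```

Run:
```python
from h import *
s=state();log(s);p=pose(s);print(s['time'],s['joint_pos'].round(3),p[0],s['joint_vel'].round(3))
T=tubgrasp([.458,.119],-.229,np.radians(25)); z=T[1].apply([0,0,1])
S=(T[0]-.12*z+[0,0,.12],T[1]); print(rel(p,S))
# kinematic fit
import json
from scipy.optimize import least_squares
D=[json.loads(l) for l in open('log.txt')]
D.append([[-1.30101107,.0533535,1.61429363,-2.8e-5,1.47595843,-.118987],[.236752,-.57779196,.24406526],0])
Y=lambda a:R.from_euler('y',a); Zr=lambda a:R.from_euler('z',a)
def pos(q,k):
    A=Zr(q[0]);B=A*Y(q[1]);C=B*Y(q[2]);W=C*Zr(q[3]);V=W*Y(q[4])
    return np.array([0,0,k[0]])+A.apply([k[1],k[2],0])+B.apply([0,0,k[3]])+C.apply([k[4],0,k[5]])+V.apply([k[6],0,k[7]])
res=lambda k:np.concatenate([pos(d[0],k)-d[1] for d in D]+[.02*(k-[.3,0,0,.45,0,.47,0,.25])])
r=least_squares(res,[.3,0,0,.45,0,.47,0,.25]);print(r.x.round(4),np.abs(r.fun[:-8]).max())
```

```text
1.7 [-0.963 -0.246  2.061  0.759  1.904 -0.501] [ 0.39487217 -0.13526873  0.25551884] [-0.011 -0.011 -0.017 -0.001  0.002 -0.003]
(array([ 3.17, -0.81,  8.73]), array([ 0.092,  0.185, -0.149]))
[ 0.2372  0.0031  0.0741  0.4261  0.0951  0.6055 -0.0011  0.2653] 0.0003592778131556451
```

Call:
send_rows([
  {"translation": [0.6, -0.2, 1.7], "delta_rot": [0.02, 0.04, -0.03], "jaw": 8.5},
  {"translation": [1.2, -0.3, 3.5], "delta_rot": [0.04, 0.07, -0.06], "jaw": 8.5},
  {"translation": [1.9, -0.5, 5.2], "delta_rot": [0.055, 0.11, -0.09], "jaw": 8.5},
  {"translation": [2.5, -0.6, 7], "delta_rot": [0.07, 0.15, -0.12], "jaw": 8.5},
  {"translation": [3.2, -0.8, 8.7], "delta_rot": [0.092, 0.185, -0.149], "jaw": 8.5},
  {"translation": [3.2, -0.8, 8.7], "delta_rot": [0.092, 0.185, -0.149], "jaw": 8.5},
  {"translation": [3.2, -0.8, 8.7], "delta_rot": [0.092, 0.185, -0.149], "jaw": 8.5},
  {"translation": [3.2, -0.8, 8.7], "delta_rot": [0.092, 0.185, -0.149], "jaw": 8.5},
])

```text
time: 2.5
tool_pos: [0.4191, -0.0495, 0.2317]
tool_rot: [-0.333, 0.661, 0.525, 0.421]
contact_force: [0.3, 0.6, -0.0]
gripper_width: 0.996
grasp_force: 0.0
```

```bash
cat >> h.py <<'E'
import json
from scipy.optimize import least_squares
Y_=lambda a:R.from_euler('y',a); Z_=lambda a:R.from_euler('z',a)
LO=np.array([-3.01,-1.01,.06,-1.02,.09,-3.14]);HI=np.array([3.01,2.22,2.58,4.17,2.62,3.14])
def pos(q,k):
    A=Z_(q[0]);B=A*Y_(q[1]);C=B*Y_(q[2]);V=C*Z_(q[3])*Y_(q[4])
    return np.array([0,0,k[0]])+A.apply([k[1],k[2],0])+B.apply([0,0,k[3]])+C.apply([k[4],0,k[5]])+V.apply([k[6],0,k[7]])
K0=np.array([.237,.0,.074,.426,.09,.6,0,.265])
def fit():
    D=[json.loads(l) for l in open('log.txt')]
    D.append([[-1.30101107,.0533535,1.61429363,-2.8e-5,1.47595843,-.118987],[.236752,-.57779196,.24406526],0])
    f=lambda k:np.concatenate([pos(d[0],k)-d[1] for d in D]+[.002*(k-K0)])
    r=least_squares(f,K0); return r.x,np.abs(r.fun[:-8]).max()
def ik(T,k,q0):
    f=lambda q:np.concatenate([(pos(q,k)-T[0])*10,(fk0(q).inv()*T[1]).as_rotvec()])
    r=least_squares(f,np.clip(q0,LO+.01,HI-.01),bounds=(LO,HI)); return r.x,np.abs(r.fun).max()
E
python3 - <<'E'
from h import *
s=state();log(s);p=pose(s);print(s['time'],s['joint_pos'].round(3),p[0])
k,e=fit();print(k.round(4),e)
f=cam('top');P=cloud(f);im=f['pixels'];Z=np.nan_to_num(P[...,2])
Z0=Z.copy();Z0[:200]=0;Z0[265:]=0;Z0[:,:262]=0;Z0[:,309:]=0
q=P[Z0>.15][:,:2].astype(np.float32);print('rim',cv2.minEnclosingCircle(q))
T=tubgrasp([.458,.119],-.229,np.radians(25)); q,e=ik(T,k,s['joint_pos']);print('grasp',q.round(3),e)
# pour: basin frame yaw -.15; tub pose by mouth point & tilt
b=-.15;u=np.array([-np.sin(b),np.cos(b),0]);F=np.array([.5286,.3968,0])-.09*u
def tubpose(M,tau):
    X=np.array([np.cos(b),np.sin(b),0]);Rt=R.from_rotvec(-tau*X)*Z_(b);return M-Rt.apply([0,0,.18]),Rt
G=tubgrasp([0,0],0,np.radians(25))
for ins,mz,tau,s0 in [(-.12,.30,30,0),(-.06,.17,75,0),(.035,.12,80,0),(.04,.105,95,0),(.04,.105,108,0),(.04,.105,112,0)]:
  for sx in (0,-.04,.04):
    M=F+ins*u+[0,0,mz]+sx*np.array([np.cos(b),np.sin(b),0]);o,Rt=tubpose(M,np.radians(tau));T=(o+Rt.apply(G[0]),Rt*G[1])
    qq,e=ik(T,k,q);print(ins,mz,tau,sx,T[0].round(3),qq.round(2),round(e,4))
  q=qq
E
```

```text
2.5 [-0.823 -0.181  2.128  0.913  1.891 -0.624] [ 0.41907326 -0.04950709  0.23166177]
[ 0.238   0.      0.0742  0.4264  0.0957  0.6099 -0.      0.2655] 1.913833224675976e-07
rim ((0.4581010639667511, 0.1188335046172142), 0.04981619492173195)
grasp [-0.602  0.106  2.225  1.007  1.518 -0.829] 2.5326962749261384e-14
-0.12 0.3 30 0 [0.48  0.075 0.228] [-0.32 -0.3   2.05  0.6   1.53 -0.24] 0.0
-0.12 0.3 30 -0.04 [0.44  0.081 0.228] [-0.34 -0.42  2.13  0.6   1.56 -0.24] 0.0
-0.12 0.3 30 0.04 [0.52  0.069 0.228] [-0.31 -0.19  1.96  0.6   1.5  -0.24] 0.0
-0.06 0.17 75 0 [0.486 0.118 0.2  ] [ 0.18 -0.17  1.91 -0.17  1.46  0.35] 0.0
-0.06 0.17 75 -0.04 [0.447 0.124 0.2  ] [ 0.2  -0.26  1.98 -0.16  1.48  0.37] 0.0
-0.06 0.17 75 0.04 [0.526 0.112 0.2  ] [ 0.15 -0.08  1.83 -0.17  1.45  0.33] 0.0
0.035 0.12 80 0 [0.501 0.215 0.162] [ 0.38  0.03  1.79 -0.23  1.45  0.57] 0.0
0.035 0.12 80 -0.04 [0.462 0.221 0.162] [ 0.41 -0.04  1.87 -0.22  1.46  0.6 ] 0.0
0.035 0.12 80 0.04 [0.541 0.209 0.162] [ 0.34  0.11  1.72 -0.23  1.45  0.54] 0.0
0.04 0.105 95 0 [0.504 0.235 0.179] [ 0.49  0.17  1.67 -0.41  1.64  0.68] 0.0
0.04 0.105 95 -0.04 [0.465 0.24  0.179] [ 0.53  0.1   1.74 -0.4   1.65  0.72] 0.0
0.04 0.105 95 0.04 [0.544 0.229 0.179] [ 0.46  0.23  1.59 -0.42  1.63  0.65] 0.0
0.04 0.105 108 0 [0.507 0.254 0.202] [ 0.57  0.28  1.55 -0.56  1.82  0.73] 0.0
0.04 0.105 108 -0.04 [0.467 0.26  0.202] [ 0.61  0.23  1.62 -0.53  1.83  0.77] 0.0
0.04 0.105 108 0.04 [0.547 0.248 0.202] [ 0.54  0.34  1.48 -0.57  1.81  0.69] 0.0
0.04 0.105 112 0 [0.508 0.261 0.209] [ 0.59  0.32  1.51 -0.6   1.87  0.73] 0.0
0.04 0.105 112 -0.04 [0.468 0.267 0.209] [ 0.63  0.27  1.58 -0.58  1.89  0.77] 0.0
0.04 0.105 112 0.04 [0.548 0.255 0.209] [ 0.56  0.38  1.44 -0.62  1.87  0.69] 0.0
```

Run:
```python
from h import *
p=pose(); T=tubgrasp([.458,.119],-.229,np.radians(25)); z=T[1].apply([0,0,1]); A=(T[0]-.06*z,T[1])
print(rel(p,A),rel(A,T))
```

```text
(array([-10.93,  -0.06,  11.19]), array([0.002, 0.001, 0.001])) (array([-0., -0.,  6.]), array([0., 0., 0.]))
```

Call:
send_rows([
  {"translation": [-1.8, 0, 1.8], "delta_rot": [0, 0, 0], "jaw": 8.5},
  {"translation": [-3.6, 0, 3.7], "delta_rot": [0, 0, 0], "jaw": 8.5},
  {"translation": [-5.5, 0, 5.6], "delta_rot": [0, 0, 0], "jaw": 8.5},
  {"translation": [-7.3, 0, 7.5], "delta_rot": [0, 0, 0], "jaw": 8.5},
  {"translation": [-9.1, 0, 9.4], "delta_rot": [0, 0, 0], "jaw": 8.5},
  {"translation": [-10.9, -0.1, 11.2], "delta_rot": [0, 0, 0], "jaw": 8.5},
  {"translation": [-10.9, -0.1, 11.2], "delta_rot": [0, 0, 0], "jaw": 8.5},
  {"translation": [-10.9, -0.1, 11.2], "delta_rot": [0, 0, 0], "jaw": 8.5},
])

```text
time: 3.35
tool_pos: [0.4307, 0.0054, 0.0853]
tool_rot: [-0.334, 0.66, 0.524, 0.421]
contact_force: [0.8, -0.4, 1.2]
gripper_width: 0.993
grasp_force: 0.0
```

Run:
```python
from h import *
p=pose(); T=tubgrasp([.458,.119],-.229,np.radians(25)); print(rel(p,T))
f=cam('wrist'); cv2.imwrite('pics/wr1.png',f['pixels'])
f=cam('top');P=cloud(f);Z=np.nan_to_num(P[...,2])
Z0=Z.copy();Z0[:200]=0;Z0[265:]=0;Z0[:,:262]=0;Z0[:,309:]=0
print('rim',cv2.minEnclosingCircle(P[Z0>.15][:,:2].astype(np.float32)))
```

```text
(array([-0.05,  0.08,  5.91]), array([ 0.001, -0.001,  0.   ]))
rim ((0.4578540027141571, 0.1189684048295021), 0.04955657199025154)
```

View pics/wr1.png

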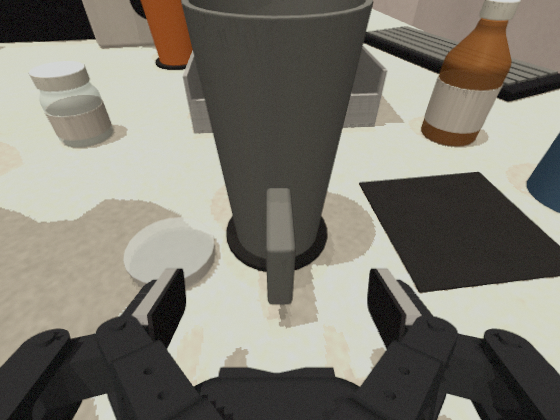

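The wrist picture shows the tub's handle at (280,245), centred between the open fingers, with the dish to its left at (170,250). Closing in.

Call:
send_rows([
  {"translation": [0, 0.1, 1.2], "delta_rot": [0, 0, 0], "jaw": 8.5},
  {"translation": [0, 0.1, 2.4], "delta_rot": [0, 0, 0], "jaw": 8.5},
  {"translation": [0, 0.1, 3.6], "delta_rot": [0, 0, 0], "jaw": 8.5},
  {"translation": [0, 0.1, 4.8], "delta_rot": [0, 0, 0], "jaw": 8.5},
  {"translation": [0, 0.1, 5.9], "delta_rot": [0, 0, 0], "jaw": 8.5},
  {"translation": [0, 0.1, 5.9], "delta_rot": [0, 0, 0], "jaw": 8.5},
  {"translation": [0, 0.1, 5.9], "delta_rot": [0, 0, 0], "jaw": 8.5},
  {"translation": [0, 0.1, 5.9], "delta_rot": [0, 0, 0], "jaw": 4},
])

```text
time: 4.25
tool_pos: [0.4437, 0.0576, 0.0598]
tool_rot: [-0.334, 0.66, 0.524, 0.421]
contact_force: [-0.5, 0.0, -0.1]
gripper_width: 0.85
grasp_force: 0.0
```

Call:
send_rows([
  {"translation": [0, 0, 0], "delta_rot": [0, 0, 0], "jaw": 0.5},
  {"translation": [0, 0, 0], "delta_rot": [0, 0, 0], "jaw": 0.5},
  {"translation": [0, 0, 0], "delta_rot": [0, 0, 0], "jaw": 0.5},
  {"translation": [0, 0, 0], "delta_rot": [0, 0, 0], "jaw": 0.5},
  {"translation": [0, 0, 0], "delta_rot": [0, 0, 0], "jaw": 0.5},
  {"translation": [0, 0, 0], "delta_rot": [0, 0, 0], "jaw": 0.5},
  {"translation": [0, 0, 0], "delta_rot": [0, 0, 0], "jaw": 0.5},
  {"translation": [0, 0, 0], "delta_rot": [0, 0, 0], "jaw": 0.5},
])

```text
time: 5.05
tool_pos: [0.4436, 0.0577, 0.0598]
tool_rot: [-0.334, 0.66, 0.524, 0.421]
contact_force: [-0.7, -3.1, 1.4]
gripper_width: 0.176
grasp_force: 60.2
```

```bash
cat >> h.py <<'E'
b=-.15;u=np.array([-np.sin(b),np.cos(b),0]);F=np.array([.5286,.3968,0])-.09*u
def tubpose(M,tau,yaw=b):
    X=np.array([np.cos(yaw),np.sin(yaw),0]);Rt=R.from_rotvec(-tau*X)*Z_(yaw);return np.array(M)-Rt.apply([0,0,.18]),Rt
def tool(o,Rt,g): return o+Rt.apply(g[0]),Rt*g[1]
E
python3 - <<'E'
from h import *
p=pose();s=state();print(s['gripper_width'],s['grasp_force'],s['contact_force'])
f=cam('top');P=cloud(f);Z=np.nan_to_num(P[...,2])
Z0=Z.copy();Z0[:200]=0;Z0[265:]=0;Z0[:,:262]=0;Z0[:,309:]=0
c=cv2.minEnclosingCircle(P[Z0>.15][:,:2].astype(np.float32));print('rim',c)
# grasp in tub frame (tub upright at yaw = tool yaw)
z=p[1].apply([0,0,1]);yaw=np.arctan2(-z[0],z[1]);print('yaw',yaw)
tp=(np.array([.458,.119,0]),Z_(yaw)); g=(tp[1].inv().apply(p[0]-tp[0]),tp[1].inv()*p[1])
np.savez('g.npz',p=g[0],q=g[1].as_quat()); print(g[0],g[1].as_euler('xyz'))
k,_=fit(); prev=p; q=s['joint_pos']
for ins,mz,tau in [('up',0,0),(-.16,.33,0),(-.14,.30,30),(-.11,.22,65),(-.03,.15,75),(.04,.118,82),(.04,.110,95),(.04,.105,110)]:
    if ins=='up': T=(p[0]+[0,0,.1],p[1])
    else: T=tool(*tubpose(F+ins*u+[0,0,mz],np.radians(tau)),g)
    q,e=ik(T,k,q); print(ins,mz,tau,rel(prev,T),q.round(2),round(e,4)); prev=T
E
```

```text
0.17638431512653113 60.198524594306946 [-0.74398414 -3.1425473   1.41975517]
rim ((0.45819100737571716, 0.11900994181632996), 0.04990364611148834)
yaw -0.22937665123507522
[-0.00011888 -0.06300283  0.05980087] [ 3.14031013 -1.13506681  1.57221104]
up 0 0 (array([ 9.07,  0.01, -4.22]), array([0., 0., 0.])) [-0.6  -0.14  2.24  1.01  1.64 -0.63] 0.0
-0.16 0.33 0 (array([6.12, 3.04, 1.29]), array([ 0.072,  0.   , -0.034])) [-0.48 -0.12  2.12  1.04  1.67 -0.53] 0.0
-0.14 0.3 30 (array([ 0.26,  0.  , -3.61]), array([ 0.   , -0.524,  0.   ])) [-0.37 -0.3   2.05  0.6   1.55 -0.28] 0.0
-0.11 0.22 65 (array([0.68, 0.  , 0.61]), array([ 0.   , -0.611, -0.   ])) [-0.02 -0.29  1.96  0.    1.47  0.13] 0.0
-0.03 0.15 75 (array([8.31, 0.  , 4.66]), array([ 0.   , -0.175, -0.   ])) [ 0.23 -0.11  1.89 -0.16  1.43  0.41] 0.0
0.04 0.118 82 (array([7.63, 0.  , 0.29]), array([ 0.   , -0.122,  0.   ])) [ 0.4   0.05  1.77 -0.25  1.48  0.59] 0.0
0.04 0.11 95 (array([ 0.72,  0.  , -2.27]), array([ 0.   , -0.227, -0.   ])) [ 0.49  0.16  1.66 -0.41  1.64  0.68] 0.0
0.04 0.105 110 (array([ 0.88,  0.  , -3.05]), array([ 0.   , -0.262,  0.   ])) [ 0.58  0.3   1.53 -0.58  1.85  0.73] 0.0
```

Grip is good: 60 N, opening matches the 16 mm handle. Lifting, then tilting.

Call:
send_rows([
  {"translation": [0.6, 0, -0.3], "delta_rot": [0, 0, 0], "jaw": 0.5},
  {"translation": [1.8, 0, -0.8], "delta_rot": [0, 0, 0], "jaw": 0.5},
  {"translation": [3.3, 0, -1.5], "delta_rot": [0, 0, 0], "jaw": 0.5},
  {"translation": [4.8, 0, -2.2], "delta_rot": [0, 0, 0], "jaw": 0.5},
  {"translation": [6.3, 0, -2.9], "delta_rot": [0, 0, 0], "jaw": 0.5},
  {"translation": [7.6, 0, -3.5], "delta_rot": [0, 0, 0], "jaw": 0.5},
  {"translation": [8.6, 0, -4], "delta_rot": [0, 0, 0], "jaw": 0.5},
  {"translation": [9.1, 0, -4.2], "delta_rot": [0, 0, 0], "jaw": 0.5},
])

```text
time: 5.9
tool_pos: [0.4434, 0.0581, 0.1603]
tool_rot: [-0.333, 0.661, 0.525, 0.421]
contact_force: [1.2, 0.5, -3.2]
gripper_width: 0.179
grasp_force: 59.6
```

Call:
send_rows([
  {"translation": [0.4, 0.2, 0.1], "delta_rot": [0.005, 0, 0], "jaw": 0.5},
  {"translation": [1.3, 0.6, 0.3], "delta_rot": [0.015, 0, -0.01], "jaw": 0.5},
  {"translation": [2.4, 1.2, 0.5], "delta_rot": [0.03, 0, -0.015], "jaw": 0.5},
  {"translation": [3.6, 1.8, 0.75], "delta_rot": [0.04, 0, -0.02], "jaw": 0.5},
  {"translation": [4.7, 2.3, 1], "delta_rot": [0.055, 0, -0.025], "jaw": 0.5},
  {"translation": [5.6, 2.8, 1.2], "delta_rot": [0.065, 0, -0.03], "jaw": 0.5},
  {"translation": [6.1, 3, 1.3], "delta_rot": [0.072, 0, -0.034], "jaw": 0.5},
  {"translation": [6.1, 3, 1.3], "delta_rot": [0.072, 0, -0.034], "jaw": 0.5},
])

```text
time: 6.7
tool_pos: [0.4818, 0.0882, 0.2104]
tool_rot: [-0.35, 0.638, 0.551, 0.408]
contact_force: [0.5, -0.9, -3.8]
gripper_width: 0.182
grasp_force: 59.6
```

Call:
send_rows([
  {"translation": [0, 0, -0.3], "delta_rot": [0, -0.04, 0], "jaw": 0.5},
  {"translation": [0.1, 0, -0.9], "delta_rot": [0, -0.12, 0], "jaw": 0.5},
  {"translation": [0.1, 0, -1.5], "delta_rot": [0, -0.21, 0], "jaw": 0.5},
  {"translation": [0.2, 0, -2.1], "delta_rot": [0, -0.31, 0], "jaw": 0.5},
  {"translation": [0.2, 0, -2.8], "delta_rot": [0, -0.4, 0], "jaw": 0.5},
  {"translation": [0.2, 0, -3.3], "delta_rot": [0, -0.48, 0], "jaw": 0.5},
  {"translation": [0.3, 0, -3.6], "delta_rot": [0, -0.524, 0], "jaw": 0.5},
  {"translation": [0.3, 0, -3.6], "delta_rot": [0, -0.524, 0], "jaw": 0.5},
])

```text
time: 7.5
tool_pos: [0.4764, 0.0574, 0.2284]
tool_rot: [-0.196, 0.722, 0.623, 0.229]
contact_force: [-0.7, 0.9, -3.5]
gripper_width: 0.178
grasp_force: 59.3
```

Run:
```python
from h import *
s=state();p=pose(s);k,_=fit();print(s['time'],p[0],s['contact_force'],s['gripper_width'])
d=np.load('g.npz');g=(d['p'],R.from_quat(d['q'])); prev=p;q=s['joint_pos']
for ins,mz,tau in [(-.14,.30,30),(-.11,.22,65),(-.03,.125,75),(.04,.112,80),(.04,.107,95),(.04,.105,110)]:
    T=tool(*tubpose(F+ins*u+[0,0,mz],np.radians(tau)),g)
    print(ins,mz,tau,rel(prev,T)); prev=T
```

```text
7.5 [0.47641084 0.05737703 0.22841562] [-0.74712222  0.93859433 -3.50378351] 0.17843462346847241
-0.14 0.3 30 (array([-0.16,  0.08,  0.01]), array([ 0.   , -0.   ,  0.002]))
-0.11 0.22 65 (array([0.68, 0.  , 0.61]), array([ 0.   , -0.611, -0.   ]))
-0.03 0.125 75 (array([8.31, 0.  , 7.16]), array([ 0.   , -0.175, -0.   ]))
0.04 0.112 80 (array([ 7.23,  0.  , -1.11]), array([ 0.   , -0.087, -0.   ]))
0.04 0.107 95 (array([ 0.76,  0.  , -3.  ]), array([ 0.   , -0.262,  0.   ]))
0.04 0.105 110 (array([ 0.73,  0.  , -3.31]), array([ 0.   , -0.262,  0.   ]))
```

Call:
send_rows([
  {"translation": [0, 0, 0], "delta_rot": [0, -0.04, 0], "jaw": 0.5},
  {"translation": [0.1, 0, 0.1], "delta_rot": [0, -0.14, 0], "jaw": 0.5},
  {"translation": [0.2, 0, 0.2], "delta_rot": [0, -0.25, 0], "jaw": 0.5},
  {"translation": [0.3, 0, 0.3], "delta_rot": [0, -0.36, 0], "jaw": 0.5},
  {"translation": [0.4, 0, 0.45], "delta_rot": [0, -0.47, 0], "jaw": 0.5},
  {"translation": [0.5, 0.1, 0.6], "delta_rot": [0, -0.56, 0], "jaw": 0.5},
  {"translation": [0.5, 0.1, 0.6], "delta_rot": [0, -0.611, 0], "jaw": 0.5},
  {"translation": [0.5, 0.1, 0.6], "delta_rot": [0, -0.611, 0], "jaw": 0.5},
])

```text
time: 8.3
tool_pos: [0.4776, 0.0657, 0.224]
tool_rot: [-0.002, 0.757, 0.653, -0.0]
contact_force: [-0.1, 0.6, -4.1]
gripper_width: 0.178
grasp_force: 59.2
```

Call:
send_rows([
  {"translation": [0.5, 0, 0.4], "delta_rot": [0, -0.01, 0], "jaw": 0.5},
  {"translation": [1.7, 0, 1.4], "delta_rot": [0, -0.035, 0], "jaw": 0.5},
  {"translation": [3.2, 0, 2.8], "delta_rot": [0, -0.07, 0], "jaw": 0.5},
  {"translation": [4.9, 0, 4.2], "delta_rot": [0, -0.105, 0], "jaw": 0.5},
  {"translation": [6.5, 0, 5.6], "delta_rot": [0, -0.14, 0], "jaw": 0.5},
  {"translation": [7.7, 0, 6.6], "delta_rot": [0, -0.165, 0], "jaw": 0.5},
  {"translation": [8.3, 0, 7.2], "delta_rot": [0, -0.175, 0], "jaw": 0.5},
  {"translation": [8.3, 0, 7.2], "delta_rot": [0, -0.175, 0], "jaw": 0.5},
])

```text
time: 9.1
tool_pos: [0.4901, 0.1465, 0.1518]
tool_rot: [0.056, 0.755, 0.65, -0.067]
contact_force: [0.3, -0.7, -3.4]
gripper_width: 0.182
grasp_force: 59.2
```

Run:
```python
from h import *
s=state();p=pose(s);print(s['time'],s['contact_force'],s['gripper_width'])
d=np.load('g.npz');g=(d['p'],R.from_quat(d['q'])); prev=p
for ins,mz,tau in [(-.03,.125,75),(.04,.112,80),(.04,.107,95),(.04,.105,110)]:
    T=tool(*tubpose(F+ins*u+[0,0,mz],np.radians(tau)),g)
    print(ins,mz,tau,rel(prev,T)); prev=T
f=cam('top');g2=cam('side')
im=np.hstack([cv2.resize(f['pixels'][130:290,140:340],None,fx=2,fy=2.5),cv2.resize(g2['pixels'][130:290,160:360],None,fx=2,fy=2.5)])
cv2.imwrite('pics/pre.png',im)
```

```text
9.1 [ 0.29784117 -0.7243187  -3.4480073 ] 0.18180229694920047
-0.03 0.125 75 (array([ 0.03,  0.05, -0.3 ]), array([-0.003,  0.001,  0.001]))
0.04 0.112 80 (array([ 7.23,  0.  , -1.11]), array([ 0.   , -0.087, -0.   ]))
0.04 0.107 95 (array([ 0.76,  0.  , -3.  ]), array([ 0.   , -0.262,  0.   ]))
0.04 0.105 110 (array([ 0.73,  0.  , -3.31]), array([ 0.   , -0.262,  0.   ]))
```

View pics/pre.png

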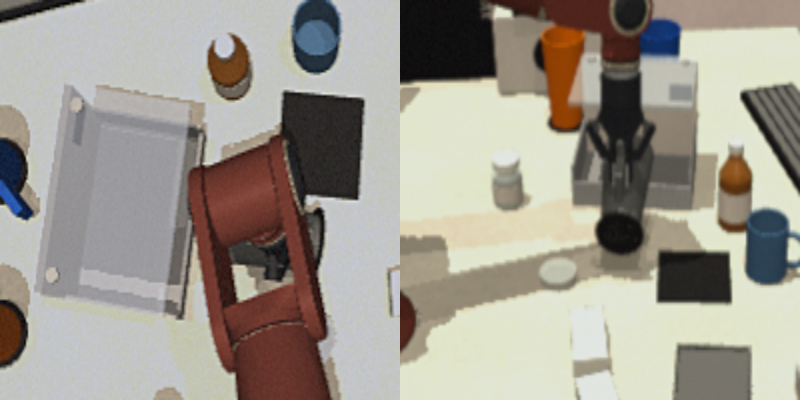

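The top view (left) shows the wrist in front of the basin, and the side view (right) shows the tub nearly horizontal at (620,200), lined up with the basin opening. Its mouth is still outside the front wall. Inserting and pouring slowly.

Call:
send_rows([
  {"translation": [0.5, 0, -0.3], "delta_rot": [0, 0, 0], "jaw": 0.5},
  {"translation": [1.6, 0, -0.5], "delta_rot": [0, -0.01, 0], "jaw": 0.5},
  {"translation": [2.9, 0, -0.7], "delta_rot": [0, -0.03, 0], "jaw": 0.5},
  {"translation": [4.2, 0, -0.9], "delta_rot": [0, -0.045, 0], "jaw": 0.5},
  {"translation": [5.5, 0, -1.1], "delta_rot": [0, -0.06, 0], "jaw": 0.5},
  {"translation": [6.6, 0, -1.3], "delta_rot": [0, -0.08, 0], "jaw": 0.5},
  {"translation": [7.2, 0, -1.4], "delta_rot": [0, -0.087, 0], "jaw": 0.5},
  {"translation": [7.2, 0, -1.4], "delta_rot": [0, -0.087, 0], "jaw": 0.5},
])

```text
time: 10.0
tool_pos: [0.502, 0.2199, 0.1546]
tool_rot: [0.086, 0.751, 0.647, -0.099]
contact_force: [0.1, -0.3, -3.6]
gripper_width: 0.177
grasp_force: 59.3
```

Call:
send_rows([
  {"translation": [0.1, 0, -0.4], "delta_rot": [0, -0.033, 0], "jaw": 0.5},
  {"translation": [0.2, 0, -0.7], "delta_rot": [0, -0.066, 0], "jaw": 0.5},
  {"translation": [0.3, 0, -1.1], "delta_rot": [0, -0.1, 0], "jaw": 0.5},
  {"translation": [0.4, 0, -1.5], "delta_rot": [0, -0.13, 0], "jaw": 0.5},
  {"translation": [0.5, 0, -1.9], "delta_rot": [0, -0.165, 0], "jaw": 0.5},
  {"translation": [0.6, 0, -2.3], "delta_rot": [0, -0.2, 0], "jaw": 0.5},
  {"translation": [0.7, 0, -2.6], "delta_rot": [0, -0.23, 0], "jaw": 0.5},
  {"translation": [0.8, 0, -3], "delta_rot": [0, -0.262, 0], "jaw": 0.5},
])

```text
time: 10.8
tool_pos: [0.5042, 0.2343, 0.1819]
tool_rot: [0.17, 0.732, 0.63, -0.197]
contact_force: [-0.6, -0.6, -4.0]
gripper_width: 0.176
grasp_force: 59.3
```

Call:
send_rows([
  {"translation": [0.1, 0, -0.4], "delta_rot": [0, -0.033, 0], "jaw": 0.5},
  {"translation": [0.2, 0, -0.8], "delta_rot": [0, -0.066, 0], "jaw": 0.5},
  {"translation": [0.3, 0, -1.2], "delta_rot": [0, -0.1, 0], "jaw": 0.5},
  {"translation": [0.4, 0, -1.6], "delta_rot": [0, -0.13, 0], "jaw": 0.5},
  {"translation": [0.5, 0, -2], "delta_rot": [0, -0.165, 0], "jaw": 0.5},
  {"translation": [0.6, 0, -2.5], "delta_rot": [0, -0.2, 0], "jaw": 0.5},
  {"translation": [0.7, 0, -2.9], "delta_rot": [0, -0.23, 0], "jaw": 0.5},
  {"translation": [0.7, 0, -3.3], "delta_rot": [0, -0.262, 0], "jaw": 0.5},
])

```text
time: 11.6
tool_pos: [0.5077, 0.2568, 0.2071]
tool_rot: [0.251, 0.7, 0.602, -0.291]
contact_force: [-0.2, -0.1, -3.3]
gripper_width: 0.181
grasp_force: 59.5
```

Call:
send_rows([
  {"translation": [0, 0, 0], "delta_rot": [0, 0, 0], "jaw": 0.5},
  {"translation": [0, 0, 0], "delta_rot": [0, 0, 0], "jaw": 0.5},
  {"translation": [0, 0, 0], "delta_rot": [0, 0, 0], "jaw": 0.5},
  {"translation": [0, 0, 0], "delta_rot": [0, 0, 0], "jaw": 0.5},
  {"translation": [0, 0, 0], "delta_rot": [0, 0, 0], "jaw": 0.5},
  {"translation": [0, 0, 0], "delta_rot": [0, 0, 0], "jaw": 0.5},
  {"translation": [0, 0, 0], "delta_rot": [0, 0, 0], "jaw": 0.5},
  {"translation": [0, 0, 0], "delta_rot": [0, 0, 0], "jaw": 0.5},
])

```text
time: 12.4
tool_pos: [0.5076, 0.2564, 0.2069]
tool_rot: [0.25, 0.7, 0.602, -0.29]
contact_force: [-0.0, 0.3, -3.3]
gripper_width: 0.18
grasp_force: 59.4
```

Run:
```python
from h import *
s=state();p=pose(s);print(s['time'],s['contact_force'],s['gripper_width'])
d=np.load('g.npz');g=(d['p'],R.from_quat(d['q']))
Rt=p[1]*g[1].inv();o=p[0]-Rt.apply(g[0]);a=Rt.apply([0,0,1]);M=o+.18*a;print('tilt',np.degrees(np.arccos(a[2])),'M',M.round(4),'ins',(M-F)@u)
f=cam('top');g2=cam('side')
im=np.hstack([cv2.resize(f['pixels'][140:280,140:280],None,fx=2.8,fy=2.8),cv2.resize(g2['pixels'][130:270,215:355],None,fx=2.8,fy=2.8)])
cv2.imwrite('pics/pour.png',im)
```

```text
12.4 [-0.03137062  0.34980076 -3.33471728] 0.17999185506380133
tilt 110.06079517947613 M [0.5215 0.3466 0.1064] ins 0.03931206336051694
```

View pics/pour.png

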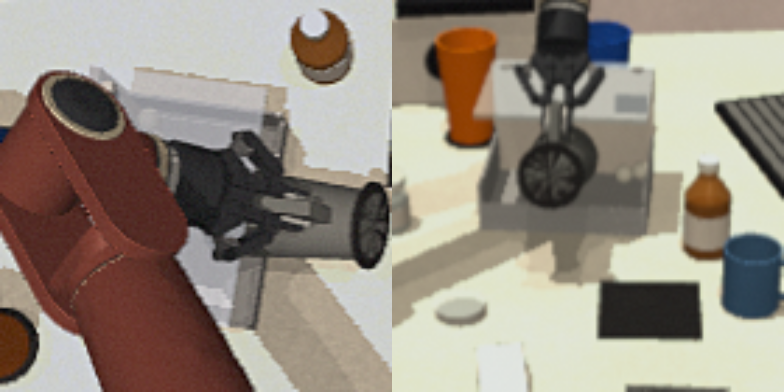

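The pictures show the tub tilted 110° with its mouth under the shelf (side-view crop (555,175)) and the gripper outside the shelf. The load has dropped by about 0.7 N, so the balls are out. I'll tip slightly more, then back out.

Call:
send_rows([
  {"translation": [0.1, 0, -0.3], "delta_rot": [0, -0.03, 0], "jaw": 0.5},
  {"translation": [0.2, 0, -0.6], "delta_rot": [0, -0.05, 0], "jaw": 0.5},
  {"translation": [0.2, 0, -0.8], "delta_rot": [0, -0.07, 0], "jaw": 0.5},
  {"translation": [0.2, 0, -0.8], "delta_rot": [0, -0.07, 0], "jaw": 0.5},
  {"translation": [0.2, 0, -0.8], "delta_rot": [0, -0.07, 0], "jaw": 0.5},
  {"translation": [0.2, 0, -0.8], "delta_rot": [0, -0.07, 0], "jaw": 0.5},
  {"translation": [0.2, 0, -0.8], "delta_rot": [0, -0.07, 0], "jaw": 0.5},
  {"translation": [0.2, 0, -0.8], "delta_rot": [0, -0.07, 0], "jaw": 0.5},
])

```text
time: 13.3
tool_pos: [0.5087, 0.2633, 0.2112]
tool_rot: [0.271, 0.69, 0.593, -0.314]
contact_force: [-0.4, -0.7, -3.2]
gripper_width: 0.18
grasp_force: 59.6
```

Run:
```python
from h import *
s=state();p=pose(s);print(s['time'],s['contact_force'],s['gripper_width']);k,_=fit()
d=np.load('g.npz');g=(d['p'],R.from_quat(d['q']));prev=p;q=s['joint_pos']
L=[(.04,.107,95),(.03,.112,80),(-.04,.120,77),(-.11,.21,65),(-.14,.30,30)]
Ts=[tool(*tubpose(F+i*u+[0,0,m],np.radians(t)),g) for i,m,t in L]
X=np.array([.625,.0958])
def up(z,yaw): return tool(np.array([*X,z]),Z_(yaw),g)
for yaw in (-.15,-.4,-.08):
    for z in (.15,.005): qq,e=ik(up(z,yaw),k,[-.4,0,2,1,1.6,-.5]);print(yaw,z,qq.round(2),round(e,4))
Ts+=[up(.15,-.15),up(.02,-.15),up(.004,-.15)]
for T in Ts: q,e=ik(T,k,q);print(rel(prev,T),T[0].round(3),round(e,4));prev=T
```

```text
13.3 [-0.4299758  -0.74536751 -3.16458228] 0.18022589136236358
-0.15 0.15 [-0.46  0.21  1.77  1.05  1.65 -0.51] 0.0
-0.15 0.005 [-0.46  0.44  1.78  1.04  1.53 -0.71] 0.0
-0.4 0.15 [-0.49  0.05  1.96  1.14  1.46 -0.43] 0.0
-0.4 0.005 [-0.49  0.31  1.96  1.18  1.36 -0.68] 0.0
-0.08 0.15 [-0.45  0.26  1.72  1.02  1.71 -0.53] 0.0
-0.08 0.005 [-0.45  0.48  1.73  1.01  1.58 -0.72] 0.0
(array([ 0.42, -0.04,  4.24]), array([ 0.001,  0.333, -0.001])) [0.504 0.234 0.18 ] 0.0
(array([-0.82, -0.  ,  3.6 ]), array([-0.   ,  0.262, -0.   ])) [0.5   0.21  0.153] 0.0
(array([-6.98, -0.  ,  1.75]), array([-0.   ,  0.052,  0.   ])) [0.489 0.138 0.154] 0.0
(array([-8.55, -0.01, -4.52]), array([-0.   ,  0.209, -0.   ])) [0.478 0.065 0.216] 0.0
(array([-0.91, -0.  , -1.11]), array([-0.   ,  0.611,  0.   ])) [0.477 0.056 0.227] 0.0
(array([-1.15, 14.03,  1.35]), array([-0.   ,  0.524, -0.   ])) [0.615 0.034 0.21 ] 0.0
(array([-1.179e+01, -1.000e-02,  5.490e+00]), array([0., 0., 0.])) [0.615 0.034 0.08 ] 0.0
(array([-1.45, -0.  ,  0.68]), array([0., 0., 0.])) [0.615 0.034 0.064] 0.0
```

Call:
send_rows([
  {"translation": [0, 0, 0.5], "delta_rot": [0, 0.04, 0], "jaw": 0.5},
  {"translation": [0.1, 0, 1.1], "delta_rot": [0, 0.09, 0], "jaw": 0.5},
  {"translation": [0.2, 0, 1.7], "delta_rot": [0, 0.14, 0], "jaw": 0.5},
  {"translation": [0.3, 0, 2.4], "delta_rot": [0, 0.19, 0], "jaw": 0.5},
  {"translation": [0.3, 0, 3.1], "delta_rot": [0, 0.24, 0], "jaw": 0.5},
  {"translation": [0.4, 0, 3.7], "delta_rot": [0, 0.29, 0], "jaw": 0.5},
  {"translation": [0.4, 0, 4.2], "delta_rot": [0, 0.333, 0], "jaw": 0.5},
  {"translation": [0.4, 0, 4.2], "delta_rot": [0, 0.333, 0], "jaw": 0.5},
])

```text
time: 14.1
tool_pos: [0.5041, 0.2335, 0.1809]
tool_rot: [0.169, 0.733, 0.629, -0.196]
contact_force: [0.3, -0.5, -2.2]
gripper_width: 0.177
grasp_force: 59.4
```

Call:
send_rows([
  {"translation": [-0.1, 0, 0.5], "delta_rot": [0, 0.04, 0], "jaw": 0.5},
  {"translation": [-0.2, 0, 1.1], "delta_rot": [0, 0.08, 0], "jaw": 0.5},
  {"translation": [-0.4, 0, 1.7], "delta_rot": [0, 0.12, 0], "jaw": 0.5},
  {"translation": [-0.5, 0, 2.3], "delta_rot": [0, 0.165, 0], "jaw": 0.5},
  {"translation": [-0.6, 0, 2.8], "delta_rot": [0, 0.2, 0], "jaw": 0.5},
  {"translation": [-0.7, 0, 3.3], "delta_rot": [0, 0.24, 0], "jaw": 0.5},
  {"translation": [-0.8, 0, 3.6], "delta_rot": [0, 0.262, 0], "jaw": 0.5},
  {"translation": [-0.8, 0, 3.6], "delta_rot": [0, 0.262, 0], "jaw": 0.5},
])

```text
time: 14.9
tool_pos: [0.5004, 0.2093, 0.1532]
tool_rot: [0.085, 0.752, 0.646, -0.099]
contact_force: [-1.5, 0.3, -2.8]
gripper_width: 0.179
grasp_force: 59.3
```

Call:
send_rows([
  {"translation": [-0.6, 0, 0.2], "delta_rot": [0, 0.005, 0], "jaw": 0.5},
  {"translation": [-1.7, 0, 0.4], "delta_rot": [0, 0.01, 0], "jaw": 0.5},
  {"translation": [-3, 0, 0.8], "delta_rot": [0, 0.02, 0], "jaw": 0.5},
  {"translation": [-4.4, 0, 1.1], "delta_rot": [0, 0.03, 0], "jaw": 0.5},
  {"translation": [-5.7, 0, 1.4], "delta_rot": [0, 0.04, 0], "jaw": 0.5},
  {"translation": [-6.6, 0, 1.7], "delta_rot": [0, 0.05, 0], "jaw": 0.5},
  {"translation": [-7, 0, 1.7], "delta_rot": [0, 0.052, 0], "jaw": 0.5},
  {"translation": [-7, 0, 1.7], "delta_rot": [0, 0.052, 0], "jaw": 0.5},
])

```text
time: 15.7
tool_pos: [0.49, 0.1381, 0.1552]
tool_rot: [0.068, 0.754, 0.648, -0.079]
contact_force: [0.1, -0.3, -2.7]
gripper_width: 0.182
grasp_force: 59.4
```

Call:
send_rows([
  {"translation": [-0.6, 0, -0.3], "delta_rot": [0, 0.01, 0], "jaw": 0.5},
  {"translation": [-2, 0, -1.1], "delta_rot": [0, 0.05, 0], "jaw": 0.5},
  {"translation": [-3.7, 0, -2], "delta_rot": [0, 0.09, 0], "jaw": 0.5},
  {"translation": [-5.4, 0, -2.9], "delta_rot": [0, 0.13, 0], "jaw": 0.5},
  {"translation": [-7, 0, -3.7], "delta_rot": [0, 0.17, 0], "jaw": 0.5},
  {"translation": [-8.2, 0, -4.3], "delta_rot": [0, 0.2, 0], "jaw": 0.5},
  {"translation": [-8.6, 0, -4.5], "delta_rot": [0, 0.209, 0], "jaw": 0.5},
  {"translation": [-8.6, 0, -4.5], "delta_rot": [0, 0.209, 0], "jaw": 0.5},
])

```text
time: 16.5
tool_pos: [0.479, 0.0644, 0.2175]
tool_rot: [0.001, 0.758, 0.652, 0.001]
contact_force: [-0.3, -0.0, -3.4]
gripper_width: 0.179
grasp_force: 59.4
```

Call:
send_rows([
  {"translation": [-0.1, 0, -0.1], "delta_rot": [0, 0.04, 0], "jaw": 0.5},
  {"translation": [-0.2, 0, -0.3], "delta_rot": [0, 0.14, 0], "jaw": 0.5},
  {"translation": [-0.4, 0, -0.5], "delta_rot": [0, 0.25, 0], "jaw": 0.5},
  {"translation": [-0.5, 0, -0.7], "delta_rot": [0, 0.36, 0], "jaw": 0.5},
  {"translation": [-0.7, 0, -0.9], "delta_rot": [0, 0.47, 0], "jaw": 0.5},
  {"translation": [-0.8, 0, -1], "delta_rot": [0, 0.56, 0], "jaw": 0.5},
  {"translation": [-0.9, 0, -1.1], "delta_rot": [0, 0.611, 0], "jaw": 0.5},
  {"translation": [-0.9, 0, -1.1], "delta_rot": [0, 0.611, 0], "jaw": 0.5},
])

```text
time: 17.3
tool_pos: [0.4768, 0.0555, 0.2259]
tool_rot: [-0.197, 0.723, 0.622, 0.227]
contact_force: [0.1, -0.6, -3.3]
gripper_width: 0.179
grasp_force: 59.5
```

Call:
send_rows([
  {"translation": [-0.1, 0.8, 0.1], "delta_rot": [0, 0.03, 0], "jaw": 0.5},
  {"translation": [-0.3, 3, 0.3], "delta_rot": [0, 0.11, 0], "jaw": 0.5},
  {"translation": [-0.5, 5.8, 0.6], "delta_rot": [0, 0.21, 0], "jaw": 0.5},
  {"translation": [-0.7, 8.6, 0.8], "delta_rot": [0, 0.32, 0], "jaw": 0.5},
  {"translation": [-0.9, 11.3, 1.1], "delta_rot": [0, 0.42, 0], "jaw": 0.5},
  {"translation": [-1.1, 13.3, 1.3], "delta_rot": [0, 0.5, 0], "jaw": 0.5},
  {"translation": [-1.1, 14, 1.3], "delta_rot": [0, 0.524, 0], "jaw": 0.5},
  {"translation": [-1.1, 14, 1.3], "delta_rot": [0, 0.524, 0], "jaw": 0.5},
])

```text
time: 18.1
tool_pos: [0.6161, 0.0338, 0.2095]
tool_rot: [-0.351, 0.639, 0.55, 0.407]
contact_force: [-0.4, 0.0, -3.2]
gripper_width: 0.181
grasp_force: 59.8
```

Run:
```python
from h import *
s=state();p=pose(s);print(s['time'],s['contact_force'],s['gripper_width'])
d=np.load('g.npz');g=(d['p'],R.from_quat(d['q']));prev=p
Rt=p[1]*g[1].inv();print('tub z',Rt.apply([0,0,1]))
for z in(.02,.004):
    T=tool(np.array([.625,.0958,z]),Z_(-.15),g);print(rel(prev,T));prev=T
f=cam('top');P=cloud(f);Z=np.nan_to_num(P[...,2])
cv2.imwrite('pics/after.png',cv2.resize(f['pixels'][130:280,150:350],None,fx=4,fy=4,interpolation=cv2.INTER_CUBIC))
```

```text
18.1 [-0.44384129  0.0364504  -3.16352811] 0.18083400136317335
tub z [1.99328252e-03 4.94628051e-04 9.99997891e-01]
(array([-11.77,  -0.04,   5.45]), array([-0.002,  0.001, -0.001]))
(array([-1.45, -0.  ,  0.68]), array([0., 0., 0.]))
```

View pics/after.png

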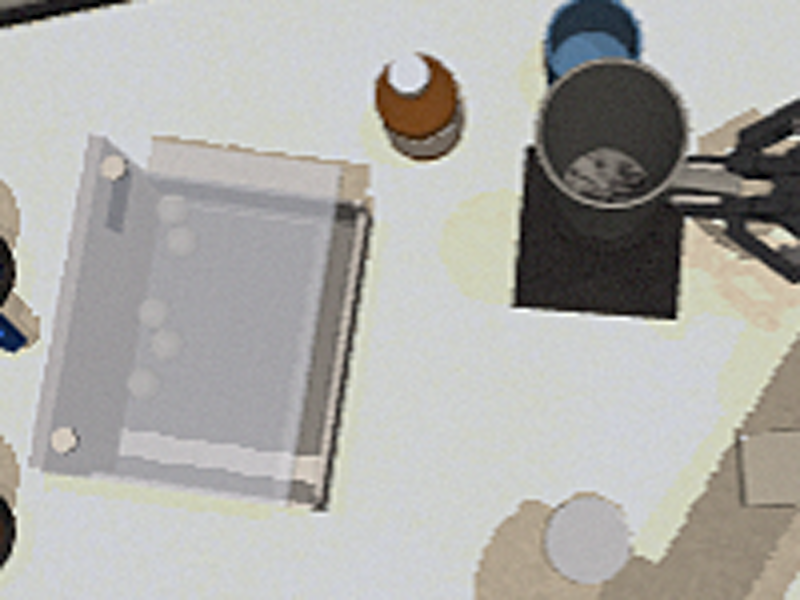

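Five balls now lie in the basin (crop (172,208), (180,240), (152,312), (165,345), (143,383)), and the tub at (612,135) is empty. Lowering it onto the pad.

Call:
send_rows([
  {"translation": [-0.8, 0, 0.4], "delta_rot": [0, 0, 0], "jaw": 0.5},
  {"translation": [-2.8, 0, 1.3], "delta_rot": [0, 0, 0], "jaw": 0.5},
  {"translation": [-5, 0, 2.3], "delta_rot": [0, 0, 0], "jaw": 0.5},
  {"translation": [-7.2, 0, 3.3], "delta_rot": [0, 0, 0], "jaw": 0.5},
  {"translation": [-9.3, 0, 4.3], "delta_rot": [0, 0, 0], "jaw": 0.5},
  {"translation": [-11, 0, 5.1], "delta_rot": [0, 0, 0], "jaw": 0.5},
  {"translation": [-11.8, 0, 5.5], "delta_rot": [0, 0, 0], "jaw": 0.5},
  {"translation": [-11.8, 0, 5.5], "delta_rot": [0, 0, 0], "jaw": 0.5},
])

```text
time: 18.95
tool_pos: [0.6148, 0.0343, 0.08]
tool_rot: [-0.351, 0.639, 0.55, 0.407]
contact_force: [-0.1, 0.1, -2.9]
gripper_width: 0.182
grasp_force: 59.9
```

Call:
send_rows([
  {"translation": [-0.2, 0, 0.1], "delta_rot": [0, 0, 0], "jaw": 0.5},
  {"translation": [-0.5, 0, 0.2], "delta_rot": [0, 0, 0], "jaw": 0.5},
  {"translation": [-0.8, 0, 0.4], "delta_rot": [0, 0, 0], "jaw": 0.5},
  {"translation": [-1.1, 0, 0.5], "delta_rot": [0, 0, 0], "jaw": 0.5},
  {"translation": [-1.3, 0, 0.6], "delta_rot": [0, 0, 0], "jaw": 0.5},
  {"translation": [-1.4, 0, 0.65], "delta_rot": [0, 0, 0], "jaw": 0.5},
  {"translation": [-1.45, 0, 0.7], "delta_rot": [0, 0, 0], "jaw": 0.5},
  {"translation": [-1.45, 0, 0.7], "delta_rot": [0, 0, 0], "jaw": 0.5},
])

```text
time: 19.75
tool_pos: [0.6157, 0.0339, 0.0646]
tool_rot: [-0.351, 0.639, 0.55, 0.408]
contact_force: [0.4, -0.3, -3.3]
gripper_width: 0.18
grasp_force: 59.9
```

Run:
```python
from h import *
s=state();p=pose(s);print(s['contact_force'],s['gripper_width'])
d=np.load('g.npz');g=(d['p'],R.from_quat(d['q']))
T=tool(np.array([.625,.0958,.003]),Z_(-.15),g);print(rel(p,T), p[1].inv().apply([0,0,-.1]))
```

```text
[ 0.37624714 -0.28479123 -3.33628034] 0.17974147429722406
(array([-0.18, -0.02,  0.04]), array([-0., -0.,  0.])) [-9.06609596e-02 -5.36451664e-05  4.21970085e-02]
```

Call:
send_rows([
  {"translation": [-0.05, 0, 0.02], "delta_rot": [0, 0, 0], "jaw": 0.5},
  {"translation": [-0.1, 0, 0.05], "delta_rot": [0, 0, 0], "jaw": 0.5},
  {"translation": [-0.15, 0, 0.07], "delta_rot": [0, 0, 0], "jaw": 0.5},
  {"translation": [-0.18, 0, 0.08], "delta_rot": [0, 0, 0], "jaw": 0.5},
  {"translation": [-0.18, 0, 0.08], "delta_rot": [0, 0, 0], "jaw": 0.5},
  {"translation": [-0.18, 0, 0.08], "delta_rot": [0, 0, 0], "jaw": 0.5},
  {"translation": [-0.18, 0, 0.08], "delta_rot": [0, 0, 0], "jaw": 0.5},
  {"translation": [-0.18, 0, 0.08], "delta_rot": [0, 0, 0], "jaw": 0.5},
])

```text
time: 20.55
tool_pos: [0.6158, 0.0338, 0.0629]
tool_rot: [-0.35, 0.639, 0.55, 0.408]
contact_force: [-0.6, -0.6, -0.8]
gripper_width: 0.181
grasp_force: 60.0
```

Call:
send_rows([
  {"translation": [0, 0, 0], "delta_rot": [0, 0, 0], "jaw": 3},
  {"translation": [0, 0, 0], "delta_rot": [0, 0, 0], "jaw": 5},
  {"translation": [0, 0, 0], "delta_rot": [0, 0, 0], "jaw": 6},
  {"translation": [0, 0, 0], "delta_rot": [0, 0, 0], "jaw": 6},
  {"translation": [0, 0, -1], "delta_rot": [0, 0, 0], "jaw": 6},
  {"translation": [0, 0, -3], "delta_rot": [0, 0, 0], "jaw": 6},
  {"translation": [0, 0, -6], "delta_rot": [0, 0, 0], "jaw": 6},
  {"translation": [0, 0, -8], "delta_rot": [0, 0, 0], "jaw": 6},
])

```text
time: 21.35
tool_pos: [0.6053, -0.0407, 0.0982]
tool_rot: [-0.349, 0.639, 0.55, 0.408]
contact_force: [0.5, -1.2, -0.1]
gripper_width: 0.7
grasp_force: 0.0
```

Call:
send_rows([
  {"translation": [1, 0, -2], "delta_rot": [0, 0, 0], "jaw": 8.5},
  {"translation": [3, 0, -4], "delta_rot": [0, 0, 0], "jaw": 8.5},
  {"translation": [6, 0, -6], "delta_rot": [0, 0, 0], "jaw": 8.5},
  {"translation": [9, 0, -8], "delta_rot": [0, 0, 0], "jaw": 8.5},
  {"translation": [12, 0, -10], "delta_rot": [0, 0, 0], "jaw": 8.5},
  {"translation": [14, 0, -12], "delta_rot": [0, 0, 0], "jaw": 8.5},
  {"translation": [14, 0, -12], "delta_rot": [0, 0, 0], "jaw": 8.5},
  {"translation": [14, 0, -12], "delta_rot": [0, 0, 0], "jaw": 8.5},
])

```text
time: 22.15
tool_pos: [0.5974, -0.0882, 0.2747]
tool_rot: [-0.349, 0.639, 0.55, 0.408]
contact_force: [-0.6, 0.6, 0.8]
gripper_width: 0.995
grasp_force: 0.0
```

Run:
```python
from h import *
s=state();p=pose(s);print(s['time'],p[0],s['joint_pos'].round(2))
f=cam('top');P=cloud(f);im=f['pixels'];Z=np.nan_to_num(P[...,2])
Z0=Z.copy();Z0[:120]=0;Z0[230:]=0;Z0[:,:262]=0;Z0[:,325:]=0
m=(Z0>.165)&(Z0<.2);print('rim',cv2.minEnclosingCircle(P[m][:,:2].astype(np.float32)),m.sum())
for i,w in enumerate([(328,225,377,265),(375,220,422,260),(420,218,470,258)]):
    m=np.zeros(Z.shape,np.uint8);m[w[1]:w[3],w[0]:w[2]]=1;m&=((Z>.02)&(Z<.05)).astype(np.uint8)
    c=cv2.findContours(m,0,1)[0]
    if not c: print(i,'hidden');continue
    c=max(c,key=cv2.contourArea);q=onz(f,c.reshape(-1,2),.034)[:,:2]
    bx=cv2.boxPoints(cv2.minAreaRect((q*1000).astype(np.float32)));e=[bx[1]-bx[0],bx[2]-bx[1]];l=max(e,key=np.linalg.norm)
    print(i,bx.mean(0).round(1),[round(float(np.linalg.norm(x)),1) for x in e],'long',np.degrees(np.arctan2(l[1],l[0])).round(1))
cv2.imwrite('pics/p2.png',im)
# tray by colour
g=im.max(2).astype(int);m=np.zeros(Z.shape,np.uint8);m[150:225,330:465]=1;m&=((g<165)&(Z<.03)).astype(np.uint8);m=cv2.morphologyEx(m,cv2.MORPH_OPEN,np.ones((3,3)))
c=max(cv2.findContours(m,0,1)[0],key=cv2.contourArea);q=onz(f,c.reshape(-1,2),.012)[:,:2];print('tray',cv2.minAreaRect((q*1000).astype(np.float32)))
```

```text
22.15 [ 0.59738206 -0.08815563  0.27469002] [-0.64  0.21  1.66  0.99  1.86 -0.49]
rim ((0.6256821751594543, 0.09884707629680634), 0.05016075074672699) 217
0 [425.  -73.1] [121.2, 59.9] long -86.7
1 [ 443.5 -223.9] [123.1, 60.0] long -77.4
2 [ 472.1 -320.2] [34.3, 11.5] long -29.2
tray ((588.010498046875, -232.6011199951172), (305.53948974609375, 205.2356414794922), 82.9896240234375)
```

View pics/p2.png

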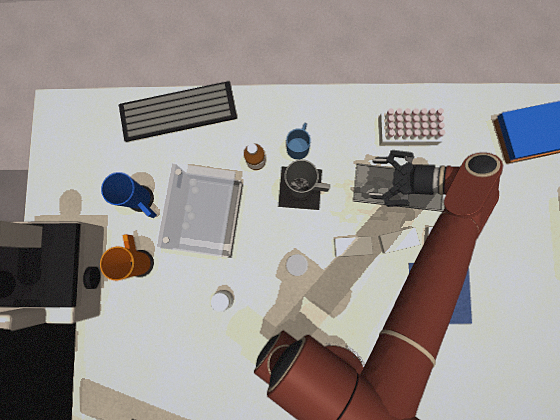

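The tub stands at (0.626, 0.099), well on the pad (picture (302,180)), and the arm hides bar 2. Now I'll plan the bars: grasp each one leaning 30°, turn it 90°, and place the +y slot first.

```bash
cat >> h.py <<'E'
def yawR(a): return Z_(a)
TR=np.array([.6235,-.2369]);TY=-.125
def bargrasp(c,yaw,al=np.radians(30),s=.022,h=.022):
    # yaw: bar's W axis angle (W~+x), L=W rotated +90deg
    L=np.array([-np.sin(yaw),np.cos(yaw),0]);z=-np.sin(al)*L-[0,0,np.cos(al)]
    G=np.array([c[0],c[1],h])+s*L
    return G+.005*z,frame(z,[np.cos(yaw),np.sin(yaw),0])
def local(T,c,yaw):  # tool pose in bar frame (W,L,Z), origin bar centre
    B=Z_(yaw);return B.inv().apply(T[0]-np.array([c[0],c[1],.017])),B.inv()*T[1]
def barplace(off,g,dz,x=0):
    xy=TR+Z_(TY).apply([x,off,0])[:2]; Rb=Z_(TY)*R.from_euler('x',np.pi/2)
    return tool(np.array([*xy,.065+dz]),Rb,g)
E
python3 - <<'E'
from h import *
k,_=fit();s=state()
bars=[((.425,-.0733),np.radians(3.3)),((.4435,-.224),np.radians(12.6)),((.4481,-.3747),np.radians(-8.7))]
for (c,y),off in zip(bars,(.09,0,-.09)):
    T=bargrasp(c,y);g=local(T,c,y); q=[-.5,.1,2.2,0,1.2,-.2]
    for n,X in [('pre',(T[0]-.1*T[1].apply([0,0,1]),T[1])),('gr',T),('up',(T[0]+[0,0,.2],T[1])),('ov',barplace(off,g,.15)),('pl',barplace(off,g,0))]:
        q,e=ik(X,k,q);print(n,X[0].round(3),q.round(2),round(e,4))
c,y=bars[0];T=bargrasp(c,y);print(rel(pose(s),(T[0]-.1*T[1].apply([0,0,1]),T[1])))
E
```

```text
pre [ 0.421 -0.004  0.104] [ 0.13 -0.24  2.2  -0.55  1.27  0.26] 0.0
gr [ 0.424 -0.054  0.018] [ 0.01 -0.09  2.25 -0.61  1.05  0.28] 0.0
up [ 0.424 -0.054  0.218] [ 0.01 -0.42  2.13 -0.53  1.43  0.03] 0.0
ov [ 0.635 -0.148  0.234] [-0.66  0.37  1.5   0.89  1.85 -0.54] 0.0
pl [ 0.635 -0.148  0.084] [-0.66  0.56  1.53  0.85  1.71 -0.71] 0.0
pre [ 0.428 -0.156  0.104] [-0.25 -0.34  2.28 -0.55  1.02 -0.23] 0.0
gr [ 0.439 -0.205  0.018] [-0.36 -0.11  2.26 -0.63  0.79 -0.17] 0.0
up [ 0.439 -0.205  0.218] [-0.36 -0.44  2.14 -0.47  1.17 -0.45] 0.0
ov [ 0.623 -0.238  0.234] [-0.76  0.46  1.38  0.84  1.94 -0.59] 0.0
pl [ 0.623 -0.238  0.085] [-0.76  0.64  1.41  0.8   1.8  -0.75] 0.0
pre [ 0.459 -0.306  0.104] [-0.5  -0.04  2.02 -0.57  1.05 -0.08] 0.0
gr [ 0.451 -0.355  0.018] [-0.59  0.14  2.01 -0.64  0.86 -0.04] 0.0
up [ 0.451 -0.355  0.218] [-0.59 -0.15  1.91 -0.51  1.19 -0.29] 0.0
ov [ 0.612 -0.327  0.234] [-0.85  0.57  1.23  0.81  2.04 -0.62] 0.0
pl [ 0.612 -0.327  0.085] [-0.85  0.73  1.26  0.75  1.9  -0.77] 0.0
(array([-12.95, -18.64,  12.25]), array([ 0.07 , -1.652, -0.223]))
```

Run:
```python
from h import *
p=pose();c,y=(.425,-.0733),np.radians(3.3);T=bargrasp(c,y)
z=T[1].apply([0,0,1]);D=(p[1].inv()*T[1]).as_rotvec()
A=(np.array([.43,-.08,.26]),p[1]*R.from_rotvec(D*.5));B=(T[0]-.1*z,T[1])
print(rel(p,A),rel(A,B))
```

```text
(array([ -1.95, -16.62,  -1.03]), array([ 0.035, -0.826, -0.111])) (array([ 2.54, -1.96, 17.06]), array([ 0.035, -0.826, -0.111]))
```

Call:
send_rows([
  {"translation": [-0.3, -2.5, -0.2], "delta_rot": [0, -0.08, -0.01], "jaw": 8.5},
  {"translation": [-0.6, -5, -0.4], "delta_rot": [0.01, -0.2, -0.03], "jaw": 8.5},
  {"translation": [-0.9, -8, -0.6], "delta_rot": [0.015, -0.33, -0.04], "jaw": 8.5},
  {"translation": [-1.2, -11, -0.7], "delta_rot": [0.02, -0.46, -0.06], "jaw": 8.5},
  {"translation": [-1.5, -13.5, -0.8], "delta_rot": [0.025, -0.59, -0.08], "jaw": 8.5},
  {"translation": [-1.8, -15.6, -1], "delta_rot": [0.03, -0.72, -0.1], "jaw": 8.5},
  {"translation": [-2, -16.6, -1], "delta_rot": [0.035, -0.826, -0.111], "jaw": 8.5},
  {"translation": [-2, -16.6, -1], "delta_rot": [0.035, -0.826, -0.111], "jaw": 8.5},
])

```text
time: 23.0
tool_pos: [0.4297, -0.0779, 0.2594]
tool_rot: [-0.089, 0.711, 0.686, 0.126]
contact_force: [1.2, -0.5, -0.1]
gripper_width: 0.996
grasp_force: 0.0
```

Call:
send_rows([
  {"translation": [0.2, -0.2, 1.5], "delta_rot": [0, -0.08, -0.01], "jaw": 8.5},
  {"translation": [0.6, -0.5, 4], "delta_rot": [0.01, -0.2, -0.03], "jaw": 8.5},
  {"translation": [1, -0.8, 7], "delta_rot": [0.015, -0.33, -0.04], "jaw": 8.5},
  {"translation": [1.5, -1.1, 10], "delta_rot": [0.02, -0.46, -0.06], "jaw": 8.5},
  {"translation": [1.9, -1.5, 13], "delta_rot": [0.025, -0.59, -0.08], "jaw": 8.5},
  {"translation": [2.3, -1.8, 15.5], "delta_rot": [0.03, -0.72, -0.1], "jaw": 8.5},
  {"translation": [2.5, -2, 17.1], "delta_rot": [0.035, -0.826, -0.111], "jaw": 8.5},
  {"translation": [2.5, -2, 17.1], "delta_rot": [0.035, -0.826, -0.111], "jaw": 8.5},
])

```text
time: 23.8
tool_pos: [0.4174, -0.0021, 0.0975]
tool_rot: [0.184, 0.661, 0.705, -0.182]
contact_force: [-1.0, -0.4, -0.4]
gripper_width: 0.998
grasp_force: 0.0
```

Run:
```python
from h import *
s=state();p=pose(s);T=bargrasp((.425,-.0733),np.radians(3.3));print(s['time'],rel(p,T))
f=cam('wrist');cv2.imwrite('pics/wr2.png',f['pixels'])
f=cam('top');P=cloud(f);Z=np.nan_to_num(P[...,2])
Z0=Z.copy();Z0[:120]=0;Z0[230:]=0;Z0[:,:262]=0;Z0[:,325:]=0
m=(Z0>.165)&(Z0<.2);print('rim',cv2.minEnclosingCircle(P[m][:,:2].astype(np.float32)),m.sum())
```

```text
23.8 (array([-0.52,  0.43,  9.51]), array([-0.009, -0.   ,  0.01 ]))
rim ((0.5709670782089233, 0.07755731791257858), 0.10863464325666428) 285
```

View pics/wr2.png

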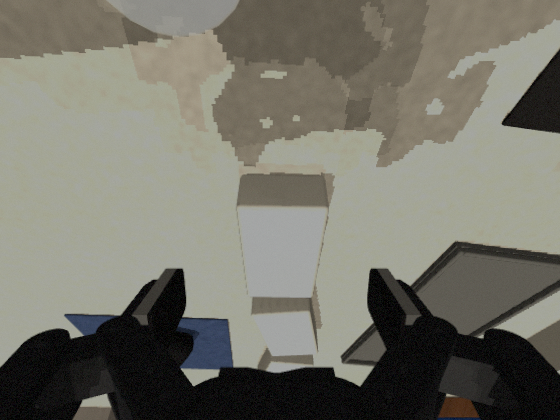

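The wrist picture shows bar 0 at (283,235) between the fingers, lined up with the tool. The other two bars are below it and the dish is at the top left, clear.

Call:
send_rows([
  {"translation": [-0.3, 0.4, 1.5], "delta_rot": [-0.01, 0, 0.01], "jaw": 8.5},
  {"translation": [-0.5, 0.4, 3.5], "delta_rot": [-0.01, 0, 0.01], "jaw": 8.5},
  {"translation": [-0.5, 0.4, 5.5], "delta_rot": [-0.01, 0, 0.01], "jaw": 8.5},
  {"translation": [-0.5, 0.4, 7.3], "delta_rot": [-0.01, 0, 0.01], "jaw": 8.5},
  {"translation": [-0.5, 0.4, 8.7], "delta_rot": [-0.01, 0, 0.01], "jaw": 8.5},
  {"translation": [-0.5, 0.4, 9.5], "delta_rot": [-0.01, 0, 0.01], "jaw": 8.5},
  {"translation": [-0.5, 0.4, 9.5], "delta_rot": [-0.01, 0, 0.01], "jaw": 8.5},
  {"translation": [-0.5, 0.4, 9.5], "delta_rot": [-0.01, 0, 0.01], "jaw": 8.5},
])

```text
time: 24.7
tool_pos: [0.4291, -0.0559, 0.0249]
tool_rot: [0.193, 0.666, 0.699, -0.172]
contact_force: [0.3, 0.5, -0.1]
gripper_width: 0.993
grasp_force: 0.0
```

Call:
send_rows([
  {"translation": [0, 0, 0], "delta_rot": [0, 0, 0], "jaw": 7},
  {"translation": [0, 0, 0], "delta_rot": [0, 0, 0], "jaw": 6},
  {"translation": [0, 0, 0], "delta_rot": [0, 0, 0], "jaw": 5},
  {"translation": [0, 0, 0], "delta_rot": [0, 0, 0], "jaw": 4},
  {"translation": [0, 0, 0], "delta_rot": [0, 0, 0], "jaw": 4},
  {"translation": [0, 0, 0], "delta_rot": [0, 0, 0], "jaw": 4},
  {"translation": [0, 0, 0], "delta_rot": [0, 0, 0], "jaw": 4},
  {"translation": [0, 0, 0], "delta_rot": [0, 0, 0], "jaw": 4},
])

```text
time: 25.5
tool_pos: [0.4293, -0.0551, 0.0251]
tool_rot: [0.193, 0.666, 0.7, -0.173]
contact_force: [-1.8, 2.7, 5.8]
gripper_width: 0.69
grasp_force: 65.2
```

```bash
cat >> h.py <<'E'
def carry(c,y,off,lift=.2,over=.12):
    p=pose();g=local(p,c,y);np.savez('gb.npz',p=g[0],q=g[1].as_quat())
    U=(p[0]+[0,0,lift],p[1]);O=barplace(off,g,over);D=(U[1].inv()*O[1]).as_rotvec()
    M=((U[0]+O[0])/2+[0,0,.04],U[1]*R.from_rotvec(D/2))
    for a,bb in ((p,U),(U,M),(M,O)): print(rel(a,bb))
def toplace(off,dz):
    d=np.load('gb.npz');return rel(pose(),barplace(off,(d['p'],R.from_quat(d['q'])),dz))
E
python3 - <<'E'
from h import *
print(pose()[0],state()['contact_force'],state()['gripper_width']*85.4);carry((.425,-.0733),np.radians(3.3),.09)
E
```

```text
[ 0.4292774  -0.05506622  0.02509447] [-1.80236174  2.747268    5.75901356] 58.89825459403881
(array([-10.01,   0.32, -17.31]), array([0., 0., 0.]))
(array([-6.24, 10.24,  0.45]), array([-0.018,  0.782,  0.107]))
(array([-5.86, 10.46,  4.23]), array([-0.018,  0.782,  0.107]))
```

```bash
cat >> h.py <<'E'
def settle(c,y):
    p=pose();t=p[1].apply([0,1,0]);y2=np.arctan2(t[1],t[0]);W=np.array([np.cos(y2),np.sin(y2)])
    return np.array(c)+W*((p[0][:2]-c)@W),y2
E
python3 - <<'E'
from h import *
c,y=settle((.425,-.0733),np.radians(3.3));print(c,np.degrees(y));carry(c,y,.09)
E
```

```text
[ 0.43025372 -0.07301421] 3.1136508859044536
(array([-10.01,   0.32, -17.31]), array([0., 0., 0.]))
(array([-6.2 ,  9.98,  0.42]), array([-0.02 ,  0.782,  0.107]))
(array([-5.84, 10.19,  4.24]), array([-0.02 ,  0.782,  0.107]))
```

Call:
send_rows([
  {"translation": [-0.6, 0, -1], "delta_rot": [0, 0, 0], "jaw": 4},
  {"translation": [-2, 0.1, -3.5], "delta_rot": [0, 0, 0], "jaw": 4},
  {"translation": [-4, 0.1, -7], "delta_rot": [0, 0, 0], "jaw": 4},
  {"translation": [-6.3, 0.2, -11], "delta_rot": [0, 0, 0], "jaw": 4},
  {"translation": [-8.3, 0.3, -14.4], "delta_rot": [0, 0, 0], "jaw": 4},
  {"translation": [-9.6, 0.3, -16.6], "delta_rot": [0, 0, 0], "jaw": 4},
  {"translation": [-10, 0.3, -17.3], "delta_rot": [0, 0, 0], "jaw": 4},
  {"translation": [-10, 0.3, -17.3], "delta_rot": [0, 0, 0], "jaw": 4},
])

```text
time: 26.3
tool_pos: [0.4288, -0.0552, 0.2247]
tool_rot: [0.193, 0.666, 0.7, -0.172]
contact_force: [-0.0, 0.5, -2.0]
gripper_width: 0.687
grasp_force: 65.0
```

Call:
send_rows([
  {"translation": [-0.4, 0.7, 0], "delta_rot": [0, 0.06, 0.01], "jaw": 4},
  {"translation": [-1.4, 2.2, 0.1], "delta_rot": [-0.005, 0.18, 0.03], "jaw": 4},
  {"translation": [-2.6, 4.2, 0.2], "delta_rot": [-0.01, 0.32, 0.045], "jaw": 4},
  {"translation": [-3.7, 6, 0.3], "delta_rot": [-0.01, 0.46, 0.06], "jaw": 4},
  {"translation": [-4.9, 7.9, 0.3], "delta_rot": [-0.015, 0.6, 0.08], "jaw": 4},
  {"translation": [-5.8, 9.4, 0.4], "delta_rot": [-0.02, 0.72, 0.1], "jaw": 4},
  {"translation": [-6.2, 10, 0.4], "delta_rot": [-0.02, 0.782, 0.107], "jaw": 4},
  {"translation": [-6.2, 10, 0.4], "delta_rot": [-0.02, 0.782, 0.107], "jaw": 4},
])

```text
time: 27.1
tool_pos: [0.5302, -0.1073, 0.2491]
tool_rot: [-0.076, 0.716, 0.685, 0.11]
contact_force: [-0.4, 0.2, -1.8]
gripper_width: 0.689
grasp_force: 64.9
```

Call:
send_rows([
  {"translation": [-0.4, 0.7, 0.3], "delta_rot": [0, 0.06, 0.01], "jaw": 4},
  {"translation": [-1.3, 2.3, 1], "delta_rot": [-0.005, 0.18, 0.03], "jaw": 4},
  {"translation": [-2.4, 4.2, 1.7], "delta_rot": [-0.01, 0.32, 0.045], "jaw": 4},
  {"translation": [-3.5, 6, 2.5], "delta_rot": [-0.01, 0.46, 0.06], "jaw": 4},
  {"translation": [-4.6, 8, 3.3], "delta_rot": [-0.015, 0.6, 0.08], "jaw": 4},
  {"translation": [-5.5, 9.6, 4], "delta_rot": [-0.02, 0.72, 0.1], "jaw": 4},
  {"translation": [-5.8, 10.2, 4.2], "delta_rot": [-0.02, 0.782, 0.107], "jaw": 4},
  {"translation": [-5.8, 10.2, 4.2], "delta_rot": [-0.02, 0.782, 0.107], "jaw": 4},
])

```text
time: 27.9
tool_pos: [0.6318, -0.1546, 0.1966]
tool_rot: [-0.331, 0.655, 0.565, 0.376]
contact_force: [-0.7, -1.0, -2.5]
gripper_width: 0.692
grasp_force: 65.0
```

Run:
```python
from h import *
s=state();print(s['time'],s['gripper_width'],s['contact_force'],pose()[0]);
for dz in(.03,.004,0):print(toplace(.09,dz))
a=cam('side');b=cam('wrist')
cv2.imwrite('pics/bar0.png',np.hstack([cv2.resize(a['pixels'][190:350,220:380],(400,400)),cv2.resize(b['pixels'],(400,300)) if 0 else cv2.resize(b['pixels'],(400,400))]))
```

```text
27.9 0.6917707538769081 [-0.68913205 -1.03762083 -2.53951229] [ 0.63182877 -0.15464874  0.1966476 ]
(array([-7.29,  0.28,  4.11]), array([-0.004, -0.002, -0.009]))
(array([-9.54,  0.31,  5.4 ]), array([-0.004, -0.002, -0.009]))
(array([-9.89,  0.31,  5.6 ]), array([-0.004, -0.002, -0.009]))
```

View pics/bar0.png

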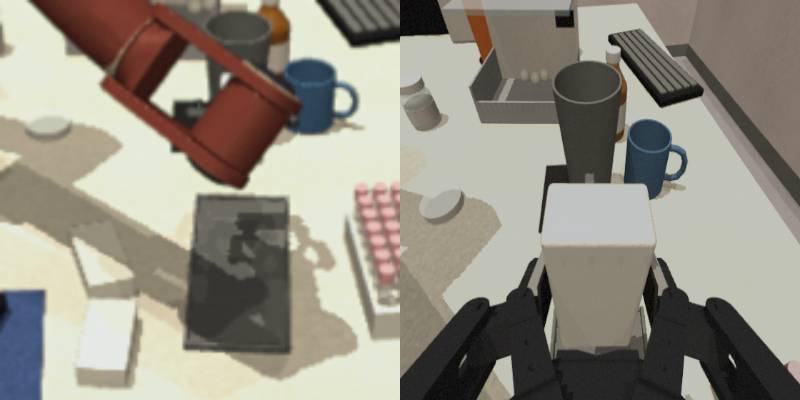

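The side view (left) shows the tray below the wrist. The wrist view (right) shows the bar held upright at (600,250). Lowering.

Call:
send_rows([
  {"translation": [-1, 0.1, 0.6], "delta_rot": [0, 0, -0.005], "jaw": 4},
  {"translation": [-2.5, 0.2, 1.4], "delta_rot": [0, 0, -0.009], "jaw": 4},
  {"translation": [-4.2, 0.3, 2.4], "delta_rot": [0, 0, -0.009], "jaw": 4},
  {"translation": [-6, 0.3, 3.4], "delta_rot": [0, 0, -0.009], "jaw": 4},
  {"translation": [-7.6, 0.3, 4.3], "delta_rot": [0, 0, -0.009], "jaw": 4},
  {"translation": [-8.8, 0.3, 5], "delta_rot": [0, 0, -0.009], "jaw": 4},
  {"translation": [-9.5, 0.3, 5.4], "delta_rot": [0, 0, -0.009], "jaw": 4},
  {"translation": [-9.5, 0.3, 5.4], "delta_rot": [0, 0, -0.009], "jaw": 4},
])

```text
time: 28.8
tool_pos: [0.6354, -0.1564, 0.091]
tool_rot: [-0.327, 0.652, 0.57, 0.379]
contact_force: [-0.2, 0.1, -1.4]
gripper_width: 0.691
grasp_force: 65.1
```

Run:
```python
from h import *
s=state();print(s['time'],s['gripper_width'],s['contact_force'],toplace(.09,0))
```

```text
28.8 0.6911942416550554 [-0.24761077  0.07394296 -1.40219929] (array([-0.67, -0.18,  0.45]), array([-0.001, -0.002,  0.006]))
```

Call:
send_rows([
  {"translation": [-0.1, 0, 0.1], "delta_rot": [0, 0, 0], "jaw": 4},
  {"translation": [-0.2, 0, 0.15], "delta_rot": [0, 0, 0], "jaw": 4},
  {"translation": [-0.3, 0, 0.2], "delta_rot": [0, 0, 0], "jaw": 4},
  {"translation": [-0.4, 0, 0.25], "delta_rot": [0, 0, 0], "jaw": 4},
  {"translation": [-0.5, 0, 0.3], "delta_rot": [0, 0, 0], "jaw": 4},
  {"translation": [-0.55, 0, 0.35], "delta_rot": [0, 0, 0], "jaw": 4},
  {"translation": [-0.6, 0, 0.38], "delta_rot": [0, 0, 0], "jaw": 4},
  {"translation": [-0.6, 0, 0.38], "delta_rot": [0, 0, 0], "jaw": 4},
])

```text
time: 29.6
tool_pos: [0.6363, -0.1568, 0.0874]
tool_rot: [-0.326, 0.651, 0.571, 0.38]
contact_force: [-2.6, -0.8, 6.3]
gripper_width: 0.688
grasp_force: 65.8
```

Run:
```python
from h import *
s=state();print(s['time'],s['gripper_width'],s['contact_force'],toplace(.09,0))
```

```text
29.6 0.6882648640640379 [-2.62682238 -0.81662816  6.26687299] (array([-0.34, -0.27,  0.29]), array([-0.   , -0.002,  0.01 ]))
```

Call:
send_rows([
  {"translation": [0, 0, 0], "delta_rot": [0, 0, 0], "jaw": 6},
  {"translation": [0, 0, 0], "delta_rot": [0, 0, 0], "jaw": 6.2},
  {"translation": [0, 0, 0], "delta_rot": [0, 0, 0], "jaw": 6.5},
  {"translation": [0, 0, 0], "delta_rot": [0, 0, 0], "jaw": 7},
  {"translation": [0, 0, 0], "delta_rot": [0, 0, 0], "jaw": 7.5},
  {"translation": [0, 0, 0], "delta_rot": [0, 0, 0], "jaw": 8},
  {"translation": [0, 0, 0], "delta_rot": [0, 0, 0], "jaw": 8.5},
  {"translation": [0, 0, 0], "delta_rot": [0, 0, 0], "jaw": 8.5},
])

```text
time: 30.4
tool_pos: [0.6362, -0.1565, 0.0856]
tool_rot: [-0.326, 0.652, 0.57, 0.379]
contact_force: [0.6, -0.4, 0.3]
gripper_width: 0.993
grasp_force: 0.0
```

Call:
send_rows([
  {"translation": [0, 0, -0.5], "delta_rot": [0, 0, 0], "jaw": 8.5},
  {"translation": [0, 0, -1.5], "delta_rot": [0, 0, 0], "jaw": 8.5},
  {"translation": [0, 0, -3], "delta_rot": [0, 0, 0], "jaw": 8.5},
  {"translation": [0, 0, -5], "delta_rot": [0, 0, 0], "jaw": 8.5},
  {"translation": [0, 0, -7], "delta_rot": [0, 0, 0], "jaw": 8.5},
  {"translation": [0, 0, -9], "delta_rot": [0, 0, 0], "jaw": 8.5},
  {"translation": [0, 0, -10], "delta_rot": [0, 0, 0], "jaw": 8.5},
  {"translation": [0, 0, -10], "delta_rot": [0, 0, 0], "jaw": 8.5},
])

```text
time: 31.2
tool_pos: [0.6243, -0.2446, 0.137]
tool_rot: [-0.325, 0.652, 0.57, 0.379]
contact_force: [-0.3, 0.0, 0.0]
gripper_width: 0.993
grasp_force: 0.0
```

```bash
cat >> h.py <<'E'
def standing(f):
    P=cloud(f);Z=np.nan_to_num(P[...,2]);g=f['pixels'].min(2)
    m=((np.abs(P[...,0]-.62)<.1)&(P[...,1]<-.05)&(P[...,1]>-.42)&(Z>.105)&(Z<.145)&(g>110)).astype(np.uint8)
    for c in cv2.findContours(m,0,1)[0]:
        if cv2.contourArea(c)>15:
            q=onz(f,c.reshape(-1,2),.125)[:,:2];r=cv2.minAreaRect((q*1000).astype(np.float32));M=np.zeros_like(m);cv2.drawContours(M,[c],0,1,-1)
            print('stand',np.round(r[0],1),np.round(r[1],1),round(r[2],1),'z',np.nanmedian(P[(M>0)&(m>0)][:,2]).round(4))
def tubrim(f):
    P=cloud(f);Z=np.nan_to_num(P[...,2]);m=(np.abs(P[...,0]-.62)<.15)&(np.abs(P[...,1]-.1)<.09)&(Z>.165)&(Z<.19)&(f['pixels'].max(2)<130)
    if m.sum()>5: print('rim',np.round(cv2.minEnclosingCircle(P[m][:,:2].astype(np.float32))[0],4),m.sum())
E
python3 - <<'E'
from h import *
s=state();print(s['time'])
f=cam('top');standing(f);tubrim(f);b=cam('wrist')
cv2.imwrite('pics/b0.png',np.hstack([cv2.resize(f['pixels'][120:260,260:480],(440,280)),cv2.resize(b['pixels'],(360,280))]))
E
```

```text
31.2
stand [ 636.9 -147.3] [33.1 59.7] 83.8 z 0.125
rim [0.6511 0.086 ] 173
```

View pics/b0.png

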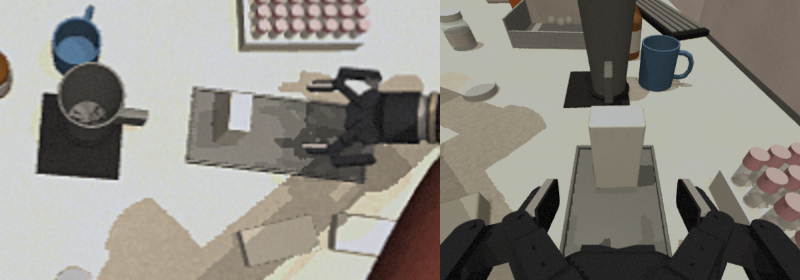

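Bar 0 stands correctly in the tray (left crop (232,113), top at 0.125 m). The tub, though, has been knocked to (0.651, 0.086), so its foot overhangs the pad edge. I'll put it back before going on.

Run:
```python
from h import *
k,_=fit();s=state();p=pose(s)
f=cam('top');P=cloud(f);Z=np.nan_to_num(P[...,2]);c=np.array([.6511,.086])
m=(np.hypot(P[...,0]-c[0],P[...,1]-c[1])<.1)&(P[...,1]<c[1]-.045)&(Z>.07)&(Z<.095);h=np.median(P[m],0);print('handle',m.sum(),h)
d=h[:2]-c;psi=np.arctan2(d[0],-d[1]);print('psi',psi,np.linalg.norm(d))
T=tubgrasp(c,psi,np.radians(55),r=.073,h=.065,z0=.003);z=T[1].apply([0,0,1])
U=(p[0]+[-.01,-.03,.2],p[1]); A=(T[0]-.1*z+[0,0,.08],T[1]);B=(T[0]-.07*z,T[1]);q=s['joint_pos'];prev=p
for X in (U,A,B,T,(T[0]+[-.026,.01,.03],T[1])): q,e=ik(X,k,q);print(X[0].round(3),rel(prev,X),q.round(2),round(e,4));prev=X
```

```text
handle 82 [0.6415443  0.01476924 0.08745179]
psi -0.1333550952781497 0.07186885551760905
[ 0.614 -0.272  0.335] (array([ 15.77,  -0.44, -12.69]), array([0., 0., 0.])) [-0.81  0.4   1.28  0.89  2.07 -0.48] 0.0
[ 0.634 -0.04   0.226] (array([ 2.14, -1.24, 25.62]), array([ 0.008, -0.437,  0.002])) [-0.42  0.14  1.63  0.58  1.56 -0.35] 0.0
[ 0.636 -0.023  0.121] (array([-4.59,  0.  ,  9.55]), array([0., 0., 0.])) [-0.39  0.25  1.7   0.6   1.41 -0.42] 0.0
[0.642 0.016 0.064] (array([-0., -0.,  7.]), array([0., 0., 0.])) [-0.33  0.31  1.73  0.62  1.3  -0.43] 0.0
[0.616 0.026 0.094] (array([ 2.25, -2.71, -2.09]), array([0., 0., 0.])) [-0.33  0.21  1.79  0.62  1.32 -0.41] 0.0
```

Call:
send_rows([
  {"translation": [1, 0, -1], "delta_rot": [0, 0, 0], "jaw": 8.5},
  {"translation": [3.5, -0.1, -3], "delta_rot": [0, 0, 0], "jaw": 8.5},
  {"translation": [6.5, -0.2, -5.3], "delta_rot": [0, 0, 0], "jaw": 8.5},
  {"translation": [9.5, -0.3, -7.7], "delta_rot": [0, 0, 0], "jaw": 8.5},
  {"translation": [12.5, -0.4, -10], "delta_rot": [0, 0, 0], "jaw": 8.5},
  {"translation": [15, -0.4, -12], "delta_rot": [0, 0, 0], "jaw": 8.5},
  {"translation": [15.8, -0.4, -12.7], "delta_rot": [0, 0, 0], "jaw": 8.5},
  {"translation": [15.8, -0.4, -12.7], "delta_rot": [0, 0, 0], "jaw": 8.5},
])

```text
time: 32.15
tool_pos: [0.6147, -0.2723, 0.3381]
tool_rot: [-0.325, 0.652, 0.571, 0.379]
contact_force: [0.1, -0.1, -0.2]
gripper_width: 0.993
grasp_force: 0.0
```

Call:
send_rows([
  {"translation": [0.2, -0.1, 2], "delta_rot": [0, -0.08, 0], "jaw": 8.5},
  {"translation": [0.5, -0.3, 6], "delta_rot": [0, -0.2, 0], "jaw": 8.5},
  {"translation": [0.9, -0.5, 10.5], "delta_rot": [0, -0.3, 0], "jaw": 8.5},
  {"translation": [1.3, -0.7, 15], "delta_rot": [0, -0.38, 0], "jaw": 8.5},
  {"translation": [1.6, -1, 19.5], "delta_rot": [0.005, -0.42, 0], "jaw": 8.5},
  {"translation": [2, -1.2, 23.5], "delta_rot": [0.008, -0.437, 0], "jaw": 8.5},
  {"translation": [2.1, -1.2, 25.6], "delta_rot": [0.008, -0.437, 0], "jaw": 8.5},
  {"translation": [2.1, -1.2, 25.6], "delta_rot": [0.008, -0.437, 0], "jaw": 8.5},
])

```text
time: 32.95
tool_pos: [0.633, -0.0375, 0.2218]
tool_rot: [-0.201, 0.716, 0.629, 0.225]
contact_force: [0.1, 0.0, -0.0]
gripper_width: 0.994
grasp_force: 0.0
```

Call:
send_rows([
  {"translation": [-0.4, 0, 1], "delta_rot": [0, 0, 0], "jaw": 8.5},
  {"translation": [-1.3, 0, 2.7], "delta_rot": [0, 0, 0], "jaw": 8.5},
  {"translation": [-2.3, 0, 4.8], "delta_rot": [0, 0, 0], "jaw": 8.5},
  {"translation": [-3.3, 0, 7], "delta_rot": [0, 0, 0], "jaw": 8.5},
  {"translation": [-4.2, 0, 8.8], "delta_rot": [0, 0, 0], "jaw": 8.5},
  {"translation": [-4.6, 0, 9.6], "delta_rot": [0, 0, 0], "jaw": 8.5},
  {"translation": [-4.6, 0, 9.6], "delta_rot": [0, 0, 0], "jaw": 8.5},
  {"translation": [-4.6, 0, 9.6], "delta_rot": [0, 0, 0], "jaw": 8.5},
])

```text
time: 33.75
tool_pos: [0.6379, -0.024, 0.1216]
tool_rot: [-0.197, 0.717, 0.629, 0.227]
contact_force: [0.4, 0.1, 0.1]
gripper_width: 0.994
grasp_force: 0.0
```

Run:
```python
from h import *
p=pose();f=cam('top');tubrim(f)
T=tubgrasp((.6511,.086),-.1334,np.radians(55),r=.073,h=.065,z0=.003);print(rel(p,T))
cv2.imwrite('pics/wr3.png',cv2.resize(cam('wrist')['pixels'],(420,315)))
```

```text
rim [0.6511 0.0864] 180
(array([ 0.03, -0.17,  7.06]), array([0.001, 0.001, 0.003]))
```

View pics/wr3.png

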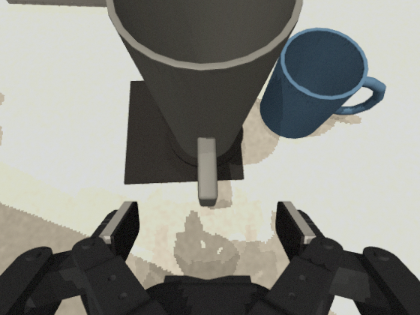

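The wrist view shows the handle at (207,172) centred between the fingers, and the tub off toward the pad's right edge. Grasping it.

Call:
send_rows([
  {"translation": [0, -0.1, 1], "delta_rot": [0, 0, 0], "jaw": 8.5},
  {"translation": [0, -0.2, 2.5], "delta_rot": [0, 0, 0], "jaw": 8.5},
  {"translation": [0, -0.2, 4], "delta_rot": [0, 0, 0], "jaw": 8.5},
  {"translation": [0, -0.2, 5.5], "delta_rot": [0, 0, 0], "jaw": 8.5},
  {"translation": [0, -0.2, 6.6], "delta_rot": [0, 0, 0], "jaw": 8.5},
  {"translation": [0, -0.2, 7], "delta_rot": [0, 0, 0], "jaw": 8.5},
  {"translation": [0, -0.2, 7], "delta_rot": [0, 0, 0], "jaw": 8.5},
  {"translation": [0, -0.2, 7], "delta_rot": [0, 0, 0], "jaw": 5},
])

```text
time: 34.65
tool_pos: [0.6411, 0.0164, 0.064]
tool_rot: [-0.197, 0.717, 0.629, 0.227]
contact_force: [-0.2, -0.3, -0.4]
gripper_width: 0.854
grasp_force: 0.0
```

Call:
send_rows([
  {"translation": [0, 0, 0], "delta_rot": [0, 0, 0], "jaw": 3},
  {"translation": [0, 0, 0], "delta_rot": [0, 0, 0], "jaw": 2},
  {"translation": [0, 0, 0], "delta_rot": [0, 0, 0], "jaw": 1.5},
  {"translation": [0, 0, 0], "delta_rot": [0, 0, 0], "jaw": 1},
  {"translation": [0, 0, 0], "delta_rot": [0, 0, 0], "jaw": 0.5},
  {"translation": [0, 0, 0], "delta_rot": [0, 0, 0], "jaw": 0.5},
  {"translation": [0, 0, 0], "delta_rot": [0, 0, 0], "jaw": 0.5},
  {"translation": [0, 0, 0], "delta_rot": [0, 0, 0], "jaw": 0.5},
])

```text
time: 35.45
tool_pos: [0.6411, 0.0162, 0.0641]
tool_rot: [-0.197, 0.717, 0.629, 0.227]
contact_force: [0.7, -3.0, 2.6]
gripper_width: 0.179
grasp_force: 59.9
```

Run:
```python
from h import *
p=pose();f=cam('top');tubrim(f);s=state();print(s['gripper_width'],s['contact_force'],p[0])
U=(p[0]+[0,0,.02],p[1]);V=(U[0]+[-.026,.0098,0],p[1]);print(rel(p,U),rel(U,V))
```

```text
rim [0.6513 0.0865] 180
0.1777429171386351 [ 1.03676749 -3.64740249  3.4597908 ] [0.64110896 0.01620783 0.06408294]
(array([ 1.15,  0.  , -1.64]), array([0., 0., 0.])) (array([ 0.52, -2.71,  0.36]), array([0., 0., 0.]))
```

Call:
send_rows([
  {"translation": [0.3, 0, -0.4], "delta_rot": [0, 0, 0], "jaw": 0.5},
  {"translation": [0.8, 0, -1.1], "delta_rot": [0, 0, 0], "jaw": 0.5},
  {"translation": [1.15, 0, -1.64], "delta_rot": [0, 0, 0], "jaw": 0.5},
  {"translation": [1.3, -0.7, -1.55], "delta_rot": [0, 0, 0], "jaw": 0.5},
  {"translation": [1.5, -1.7, -1.4], "delta_rot": [0, 0, 0], "jaw": 0.5},
  {"translation": [1.67, -2.5, -1.3], "delta_rot": [0, 0, 0], "jaw": 0.5},
  {"translation": [1.67, -2.71, -1.28], "delta_rot": [0, 0, 0], "jaw": 0.5},
  {"translation": [1.67, -2.71, -1.28], "delta_rot": [0, 0, 0], "jaw": 0.5},
])

```text
time: 36.3
tool_pos: [0.6139, 0.0267, 0.0833]
tool_rot: [-0.198, 0.717, 0.629, 0.226]
contact_force: [-0.2, 0.4, -3.1]
gripper_width: 0.177
grasp_force: 59.0
```

Call:
send_rows([
  {"translation": [-0.2, 0, 0.3], "delta_rot": [0, 0, 0], "jaw": 0.5},
  {"translation": [-0.5, 0, 0.7], "delta_rot": [0, 0, 0], "jaw": 0.5},
  {"translation": [-0.75, 0, 1.05], "delta_rot": [0, 0, 0], "jaw": 0.5},
  {"translation": [-0.95, 0, 1.35], "delta_rot": [0, 0, 0], "jaw": 0.5},
  {"translation": [-1.05, 0, 1.5], "delta_rot": [0, 0, 0], "jaw": 0.5},
  {"translation": [-1.1, 0, 1.58], "delta_rot": [0, 0, 0], "jaw": 0.5},
  {"translation": [-1.15, 0, 1.64], "delta_rot": [0, 0, 0], "jaw": 0.5},
  {"translation": [-1.15, 0, 1.64], "delta_rot": [0, 0, 0], "jaw": 0.5},
])

```text
time: 37.1
tool_pos: [0.6148, 0.0264, 0.0641]
tool_rot: [-0.198, 0.717, 0.629, 0.227]
contact_force: [-1.8, -0.6, -1.0]
gripper_width: 0.18
grasp_force: 59.3
```

Call:
send_rows([
  {"translation": [0, 0, 0], "delta_rot": [0, 0, 0], "jaw": 2},
  {"translation": [0, 0, 0], "delta_rot": [0, 0, 0], "jaw": 4},
  {"translation": [0, 0, 0], "delta_rot": [0, 0, 0], "jaw": 6},
  {"translation": [0, 0, 0], "delta_rot": [0, 0, 0], "jaw": 7},
  {"translation": [0, 0, -1], "delta_rot": [0, 0, 0], "jaw": 8},
  {"translation": [0, 0, -3], "delta_rot": [0, 0, 0], "jaw": 8.5},
  {"translation": [0, 0, -6], "delta_rot": [0, 0, 0], "jaw": 8.5},
  {"translation": [0, 0, -9], "delta_rot": [0, 0, 0], "jaw": 8.5},
])

```text
time: 37.9
tool_pos: [0.6075, -0.0254, 0.1385]
tool_rot: [-0.198, 0.717, 0.629, 0.226]
contact_force: [0.0, 0.0, -0.0]
gripper_width: 0.996
grasp_force: 0.0
```

Run:
```python
from h import *
p=pose();s=state();f=cam('top');tubrim(f);standing(f);print(s['time'],p[0]);k,_=fit()
T=bargrasp((.4435,-.224),np.radians(12.6));z=T[1].apply([0,0,1]);B=(T[0]-.09*z,T[1])
U=(np.array([.57,-.06,.30]),p[1]);D=(U[1].inv()*B[1]).as_rotvec();A=(np.array([.45,-.19,.25]),U[1]*R.from_rotvec(D*.6))
q=s['joint_pos'];prev=p
for X in(U,A,B): q,e=ik(X,k,q);print(rel(prev,X),round(e,4),q.round(2));prev=X
```

```text
rim [0.6239 0.0956] 156
37.9 [ 0.60754892 -0.02542757  0.13852909]
(array([  6.05,  -3.25, -15.48]), array([0., 0., 0.])) 0.0 [-0.49 -0.04  1.69  0.57  1.7  -0.35]
(array([-14.7 , -10.21,  -4.2 ]), array([ 0.01 , -0.673, -0.222])) 0.0 [-0.54 -0.34  1.96 -0.03  1.44 -0.61]
(array([ 4.13, -2.58, 15.08]), array([ 0.007, -0.449, -0.148])) 0.0 [-0.26 -0.32  2.28 -0.55  1.   -0.22]
```

Tub recentred at (0.624, 0.096). On to bar 1.

Call:
send_rows([
  {"translation": [0.6, -0.3, -1.5], "delta_rot": [0, 0, 0], "jaw": 8.5},
  {"translation": [1.7, -0.9, -4], "delta_rot": [0, 0, 0], "jaw": 8.5},
  {"translation": [3, -1.6, -7], "delta_rot": [0, 0, 0], "jaw": 8.5},
  {"translation": [4.3, -2.3, -10], "delta_rot": [0, 0, 0], "jaw": 8.5},
  {"translation": [5.3, -2.9, -12.5], "delta_rot": [0, 0, 0], "jaw": 8.5},
  {"translation": [6, -3.2, -14], "delta_rot": [0, 0, 0], "jaw": 8.5},
  {"translation": [6, -3.2, -14], "delta_rot": [0, 0, 0], "jaw": 8.5},
  {"translation": [6, -3.2, -14], "delta_rot": [0, 0, 0], "jaw": 8.5},
])

```text
time: 38.75
tool_pos: [0.5715, -0.0511, 0.2855]
tool_rot: [-0.198, 0.717, 0.629, 0.226]
contact_force: [-0.4, 0.0, -0.2]
gripper_width: 0.988
grasp_force: 0.0
```

Call:
send_rows([
  {"translation": [-1.3, -0.9, -0.4], "delta_rot": [0, -0.06, -0.02], "jaw": 8.5},
  {"translation": [-3.8, -2.6, -1.1], "delta_rot": [0, -0.17, -0.06], "jaw": 8.5},
  {"translation": [-6.5, -4.5, -1.9], "delta_rot": [0.005, -0.3, -0.1], "jaw": 8.5},
  {"translation": [-9.2, -6.4, -2.6], "delta_rot": [0.005, -0.42, -0.14], "jaw": 8.5},
  {"translation": [-11.8, -8.2, -3.4], "delta_rot": [0.01, -0.54, -0.18], "jaw": 8.5},
  {"translation": [-14, -9.7, -4], "delta_rot": [0.01, -0.64, -0.21], "jaw": 8.5},
  {"translation": [-14.7, -10.2, -4.2], "delta_rot": [0.01, -0.673, -0.222], "jaw": 8.5},
  {"translation": [-14.7, -10.2, -4.2], "delta_rot": [0.01, -0.673, -0.222], "jaw": 8.5},
])

```text
time: 39.55
tool_pos: [0.4509, -0.1803, 0.2343]
tool_rot: [0.041, 0.678, 0.734, -0.005]
contact_force: [0.2, -0.0, 0.3]
gripper_width: 1.0
grasp_force: 0.0
```

Run:
```python
from h import *
p=pose();s=state();print(s['time'],p[0],np.abs(s['joint_vel']).max())
T=bargrasp((.4435,-.224),np.radians(12.6));z=T[1].apply([0,0,1]);B=(T[0]-.09*z,T[1]);print(rel(p,B))
f=cam('top');standing(f);tubrim(f)
P=cloud(f);Z=np.nan_to_num(P[...,2])
w=(420,218,470,258);m=np.zeros(Z.shape,np.uint8);m[w[1]:w[3],w[0]:w[2]]=1;m&=((Z>.02)&(Z<.05)).astype(np.uint8)
c=max(cv2.findContours(m,0,1)[0],key=cv2.contourArea);print('bar2',cv2.minAreaRect((onz(f,c.reshape(-1,2),.034)[:,:2]*1000).astype(np.float32)))
```

```text
39.55 [ 0.45094494 -0.18027942  0.23427692] 0.047692333204822385
(array([ 3.02, -2.65, 13.58]), array([ 0.005, -0.451, -0.148]))
stand [ 636.9 -147.5] [32.8 59.7] 83.5 z 0.1252
rim [0.6232 0.0954] 167Traceback (most recent call last):
  File "<stdin>", line 7, in <module>
ValueError: max() iterable argument is empty
```

Call:
send_rows([
  {"translation": [0.3, -0.3, 1.3], "delta_rot": [0, -0.05, -0.02], "jaw": 8.5},
  {"translation": [0.9, -0.8, 4], "delta_rot": [0, -0.14, -0.05], "jaw": 8.5},
  {"translation": [1.5, -1.3, 6.8], "delta_rot": [0, -0.23, -0.08], "jaw": 8.5},
  {"translation": [2.1, -1.9, 9.6], "delta_rot": [0.005, -0.33, -0.11], "jaw": 8.5},
  {"translation": [2.7, -2.4, 12.2], "delta_rot": [0.005, -0.41, -0.135], "jaw": 8.5},
  {"translation": [3, -2.65, 13.6], "delta_rot": [0.005, -0.451, -0.148], "jaw": 8.5},
  {"translation": [3, -2.65, 13.6], "delta_rot": [0.005, -0.451, -0.148], "jaw": 8.5},
  {"translation": [3, -2.65, 13.6], "delta_rot": [0.005, -0.451, -0.148], "jaw": 8.5},
])

```text
time: 40.4
tool_pos: [0.4316, -0.1625, 0.0979]
tool_rot: [0.203, 0.604, 0.754, -0.161]
contact_force: [-0.3, 0.4, -0.1]
gripper_width: 0.997
grasp_force: 0.0
```

```bash
cat >> h.py <<'E'
def lying(f,c,z=.034):  # white top-face rectangle nearest c
    P=cloud(f);Z=np.nan_to_num(P[...,2]);m=((Z>.024)&(Z<.044)&(np.hypot(P[...,0]-c[0],P[...,1]-c[1])<.09)&(f['pixels'].min(2)>90)).astype(np.uint8)
    for k in cv2.findContours(m,0,1)[0]:
        if cv2.contourArea(k)>200:
            r=cv2.minAreaRect((onz(f,k.reshape(-1,2),z)[:,:2]*1000).astype(np.float32));print('lying',np.round(r[0],1),np.round(r[1],1),round(r[2],1))
E
python3 - <<'E'
from h import *
p=pose();s=state();print(s['time'],p[0],np.abs(s['joint_vel']).max())
lying(cam('wrist'),(.4435,-.224));lying(cam('side'),(.4435,-.224))
T=bargrasp((.4435,-.224),np.radians(12.6));print(rel(p,T))
E
```

```text
40.4 [ 0.43163225 -0.16254712  0.09793931] 0.03229719510255697
lying [ 442.4 -222. ] [ 59. 129.] 12.9
lying [ 441.1 -230.9] [ 62.4 132.9] 12.6
(array([ 0.3 , -0.21,  9.1 ]), array([ 0.003,  0.002, -0.001]))
```

Bar 1 is where I expected it, at 12.6–12.9°. Going in.

Call:
send_rows([
  {"translation": [0.1, -0.1, 1.5], "delta_rot": [0, 0, 0], "jaw": 8.5},
  {"translation": [0.3, -0.2, 3.5], "delta_rot": [0, 0, 0], "jaw": 8.5},
  {"translation": [0.3, -0.2, 5.5], "delta_rot": [0, 0, 0], "jaw": 8.5},
  {"translation": [0.3, -0.2, 7.2], "delta_rot": [0, 0, 0], "jaw": 8.5},
  {"translation": [0.3, -0.2, 8.2], "delta_rot": [0, 0, 0], "jaw": 8.5},
  {"translation": [0.3, -0.2, 8.6], "delta_rot": [0, 0, 0], "jaw": 8.5},
  {"translation": [0.3, -0.2, 8.6], "delta_rot": [0, 0, 0], "jaw": 8.5},
  {"translation": [0.3, -0.2, 8.6], "delta_rot": [0, 0, 0], "jaw": 8.5},
])

```text
time: 41.3
tool_pos: [0.4386, -0.203, 0.0226]
tool_rot: [0.205, 0.604, 0.753, -0.162]
contact_force: [-0.5, 1.3, 0.3]
gripper_width: 0.994
grasp_force: 0.0
```

Call:
send_rows([
  {"translation": [0, 0, 0], "delta_rot": [0, 0, 0], "jaw": 7},
  {"translation": [0, 0, 0], "delta_rot": [0, 0, 0], "jaw": 6},
  {"translation": [0, 0, 0], "delta_rot": [0, 0, 0], "jaw": 5},
  {"translation": [0, 0, 0], "delta_rot": [0, 0, 0], "jaw": 4},
  {"translation": [0, 0, 0], "delta_rot": [0, 0, 0], "jaw": 4},
  {"translation": [0, 0, 0], "delta_rot": [0, 0, 0], "jaw": 4},
  {"translation": [0, 0, 0], "delta_rot": [0, 0, 0], "jaw": 4},
  {"translation": [0, 0, 0], "delta_rot": [0, 0, 0], "jaw": 4},
])

```text
time: 42.1
tool_pos: [0.4385, -0.2027, 0.0226]
tool_rot: [0.204, 0.604, 0.753, -0.162]
contact_force: [-1.4, 4.8, 6.6]
gripper_width: 0.691
grasp_force: 65.5
```

Run:
```python
from h import *
s=state();print(s['contact_force'],s['gripper_width'])
c,y=settle((.4435,-.224),np.radians(12.6));print(c,np.degrees(y));carry(c,y,0.)
```

```text
[-1.4457805   4.80847682  6.58164725] 0.6912377203508859
[ 0.44326346 -0.22405304] 12.638461196427874
(array([-10.06,   0.06, -17.28]), array([0., 0., 0.]))
(array([-5.02,  8.57, -0.77]), array([-0.048,  0.776,  0.188]))
(array([-3.71,  8.74,  4.65]), array([-0.048,  0.776,  0.188]))
```

Call:
send_rows([
  {"translation": [-0.6, 0, -1], "delta_rot": [0, 0, 0], "jaw": 4},
  {"translation": [-2, 0, -3.5], "delta_rot": [0, 0, 0], "jaw": 4},
  {"translation": [-4, 0, -7], "delta_rot": [0, 0, 0], "jaw": 4},
  {"translation": [-6.3, 0, -11], "delta_rot": [0, 0, 0], "jaw": 4},
  {"translation": [-8.3, 0.1, -14.4], "delta_rot": [0, 0, 0], "jaw": 4},
  {"translation": [-9.6, 0.1, -16.6], "delta_rot": [0, 0, 0], "jaw": 4},
  {"translation": [-10.1, 0.1, -17.3], "delta_rot": [0, 0, 0], "jaw": 4},
  {"translation": [-10.1, 0.1, -17.3], "delta_rot": [0, 0, 0], "jaw": 4},
])

```text
time: 42.9
tool_pos: [0.4387, -0.2031, 0.2231]
tool_rot: [0.205, 0.604, 0.753, -0.161]
contact_force: [0.8, 0.4, -2.5]
gripper_width: 0.69
grasp_force: 65.2
```

Call:
send_rows([
  {"translation": [-0.3, 0.6, 0], "delta_rot": [0, 0.06, 0.01], "jaw": 4},
  {"translation": [-1.2, 2, -0.2], "delta_rot": [-0.01, 0.18, 0.04], "jaw": 4},
  {"translation": [-2.1, 3.6, -0.3], "delta_rot": [-0.02, 0.32, 0.08], "jaw": 4},
  {"translation": [-3, 5.2, -0.5], "delta_rot": [-0.03, 0.46, 0.11], "jaw": 4},
  {"translation": [-4, 6.8, -0.6], "delta_rot": [-0.04, 0.6, 0.145], "jaw": 4},
  {"translation": [-4.7, 8.1, -0.7], "delta_rot": [-0.045, 0.72, 0.175], "jaw": 4},
  {"translation": [-5, 8.6, -0.8], "delta_rot": [-0.048, 0.776, 0.188], "jaw": 4},
  {"translation": [-5, 8.6, -0.8], "delta_rot": [-0.048, 0.776, 0.188], "jaw": 4},
])

```text
time: 43.7
tool_pos: [0.5301, -0.2236, 0.2504]
tool_rot: [-0.071, 0.683, 0.718, 0.115]
contact_force: [-0.4, 0.5, -1.9]
gripper_width: 0.687
grasp_force: 65.1
```

Call:
send_rows([
  {"translation": [-0.3, 0.6, 0.3], "delta_rot": [0, 0.06, 0.01], "jaw": 4},
  {"translation": [-0.9, 2, 1.1], "delta_rot": [-0.01, 0.18, 0.04], "jaw": 4},
  {"translation": [-1.5, 3.6, 1.9], "delta_rot": [-0.02, 0.32, 0.08], "jaw": 4},
  {"translation": [-2.2, 5.2, 2.8], "delta_rot": [-0.03, 0.46, 0.11], "jaw": 4},
  {"translation": [-2.9, 6.8, 3.6], "delta_rot": [-0.04, 0.6, 0.145], "jaw": 4},
  {"translation": [-3.5, 8.2, 4.4], "delta_rot": [-0.045, 0.72, 0.175], "jaw": 4},
  {"translation": [-3.7, 8.7, 4.7], "delta_rot": [-0.048, 0.776, 0.188], "jaw": 4},
  {"translation": [-3.7, 8.7, 4.7], "delta_rot": [-0.048, 0.776, 0.188], "jaw": 4},
])

```text
time: 44.5
tool_pos: [0.6212, -0.2411, 0.2004]
tool_rot: [-0.332, 0.652, 0.57, 0.373]
contact_force: [-0.6, -0.6, -2.0]
gripper_width: 0.689
grasp_force: 65.2
```

Run:
```python
from h import *
s=state();print(s['time'],s['gripper_width'],s['contact_force'],pose()[0]);
for dz in(.006,0):print(toplace(0,dz))
```

```text
44.5 0.6889664708574906 [-0.60026506 -0.56445298 -2.0278393 ] [ 0.62123336 -0.24106588  0.20037243]
(array([-9.36,  0.27,  5.29]), array([-0.003, -0.003, -0.008]))
(array([-9.88,  0.27,  5.59]), array([-0.003, -0.003, -0.008]))
```

Call:
send_rows([
  {"translation": [-1, 0.1, 0.6], "delta_rot": [0, 0, -0.005], "jaw": 4},
  {"translation": [-2.5, 0.2, 1.4], "delta_rot": [0, 0, -0.008], "jaw": 4},
  {"translation": [-4.2, 0.3, 2.4], "delta_rot": [0, 0, -0.008], "jaw": 4},
  {"translation": [-6, 0.3, 3.4], "delta_rot": [0, 0, -0.008], "jaw": 4},
  {"translation": [-7.6, 0.3, 4.3], "delta_rot": [0, 0, -0.008], "jaw": 4},
  {"translation": [-8.8, 0.3, 5], "delta_rot": [0, 0, -0.008], "jaw": 4},
  {"translation": [-9.3, 0.3, 5.3], "delta_rot": [0, 0, -0.008], "jaw": 4},
  {"translation": [-9.3, 0.3, 5.3], "delta_rot": [0, 0, -0.008], "jaw": 4},
])

```text
time: 45.3
tool_pos: [0.625, -0.2432, 0.0975]
tool_rot: [-0.328, 0.649, 0.574, 0.376]
contact_force: [0.2, -0.5, -1.8]
gripper_width: 0.692
grasp_force: 65.2
```

Call:
send_rows([
  {"translation": [-0.1, 0, 0.06], "delta_rot": [0, 0, 0], "jaw": 4},
  {"translation": [-0.15, 0, 0.09], "delta_rot": [0, 0, 0], "jaw": 4},
  {"translation": [-0.2, 0, 0.12], "delta_rot": [0, 0, 0], "jaw": 4},
  {"translation": [-0.25, 0, 0.15], "delta_rot": [0, 0, 0], "jaw": 4},
  {"translation": [-0.3, 0, 0.18], "delta_rot": [0, 0, 0], "jaw": 4},
  {"translation": [-0.35, 0, 0.2], "delta_rot": [0, 0, 0], "jaw": 4},
  {"translation": [-0.35, 0, 0.2], "delta_rot": [0, 0, 0], "jaw": 4},
  {"translation": [-0.35, 0, 0.2], "delta_rot": [0, 0, 0], "jaw": 4},
])

```text
time: 46.1
tool_pos: [0.6254, -0.2436, 0.0948]
tool_rot: [-0.327, 0.649, 0.575, 0.376]
contact_force: [-0.1, 0.9, -1.3]
gripper_width: 0.691
grasp_force: 65.2
```

Run:
```python
from h import *
s=state();print(s['time'],s['contact_force'],toplace(0,0))
```

```text
46.1 [-0.05042886  0.86636635 -1.26006243] (array([-0.64, -0.28,  0.47]), array([0.001, 0.   , 0.007]))
```

Call:
send_rows([
  {"translation": [-0.1, 0, 0.06], "delta_rot": [0, 0, 0], "jaw": 4},
  {"translation": [-0.2, 0, 0.12], "delta_rot": [0, 0, 0], "jaw": 4},
  {"translation": [-0.3, 0, 0.18], "delta_rot": [0, 0, 0], "jaw": 4},
  {"translation": [-0.4, 0, 0.24], "delta_rot": [0, 0, 0], "jaw": 4},
  {"translation": [-0.45, 0, 0.27], "delta_rot": [0, 0, 0], "jaw": 4},
  {"translation": [-0.5, 0, 0.3], "delta_rot": [0, 0, 0], "jaw": 4},
  {"translation": [-0.5, 0, 0.3], "delta_rot": [0, 0, 0], "jaw": 4},
  {"translation": [-0.5, 0, 0.3], "delta_rot": [0, 0, 0], "jaw": 4},
])

```text
time: 46.9
tool_pos: [0.6255, -0.2436, 0.0902]
tool_rot: [-0.328, 0.649, 0.575, 0.376]
contact_force: [-2.0, -0.5, 5.5]
gripper_width: 0.688
grasp_force: 65.7
```

Contact with the tray floor. Release and back off.

Call:
send_rows([
  {"translation": [0, 0, 0], "delta_rot": [0, 0, 0], "jaw": 6},
  {"translation": [0, 0, 0], "delta_rot": [0, 0, 0], "jaw": 6.2},
  {"translation": [0, 0, 0], "delta_rot": [0, 0, 0], "jaw": 6.5},
  {"translation": [0, 0, 0], "delta_rot": [0, 0, 0], "jaw": 7},
  {"translation": [0, 0, 0], "delta_rot": [0, 0, 0], "jaw": 7.5},
  {"translation": [0, 0, 0], "delta_rot": [0, 0, 0], "jaw": 8},
  {"translation": [0, 0, 0], "delta_rot": [0, 0, 0], "jaw": 8.5},
  {"translation": [0, 0, 0], "delta_rot": [0, 0, 0], "jaw": 8.5},
])

```text
time: 47.7
tool_pos: [0.6255, -0.2435, 0.0889]
tool_rot: [-0.327, 0.649, 0.575, 0.376]
contact_force: [0.2, 0.3, 0.3]
gripper_width: 0.995
grasp_force: 0.0
```

Call:
send_rows([
  {"translation": [0, 0, -0.5], "delta_rot": [0, 0, 0], "jaw": 8.5},
  {"translation": [0, 0, -1.5], "delta_rot": [0, 0, 0], "jaw": 8.5},
  {"translation": [0, 0, -3], "delta_rot": [0, 0, 0], "jaw": 8.5},
  {"translation": [0, 0, -5], "delta_rot": [0, 0, 0], "jaw": 8.5},
  {"translation": [0, 0, -7], "delta_rot": [0, 0, 0], "jaw": 8.5},
  {"translation": [0, 0, -9], "delta_rot": [0, 0, 0], "jaw": 8.5},
  {"translation": [0, 0, -10], "delta_rot": [0, 0, 0], "jaw": 8.5},
  {"translation": [0, 0, -10], "delta_rot": [0, 0, 0], "jaw": 8.5},
])

```text
time: 48.5
tool_pos: [0.6145, -0.3318, 0.141]
tool_rot: [-0.326, 0.65, 0.575, 0.376]
contact_force: [-0.7, -0.3, -0.2]
gripper_width: 0.997
grasp_force: 0.0
```

Run:
```python
from h import *
p=pose();s=state();f=cam('top');tubrim(f);standing(f);print(s['time'],p[0]);k,_=fit()
lying(f,(.448,-.375));lying(cam('side'),(.448,-.375))
T=bargrasp((.4481,-.3747),np.radians(-8.7));z=T[1].apply([0,0,1]);B=(T[0]-.09*z,T[1])
U=(p[0]+[-.06,-.03,.17],p[1]);D=(U[1].inv()*B[1]).as_rotvec();A=(np.array([.47,-.345,.26]),U[1]*R.from_rotvec(D*.5))
q=s['joint_pos'];prev=p
for X in(U,A,B): q,e=ik(X,k,q);print(X[0].round(3),rel(prev,X),round(e,4),q.round(2));prev=X
```

```text
rim [0.6239 0.0956] 164
stand [ 627.6 -237.3] [33.2 60. ] 82.9 z 0.1249
stand [ 636.9 -147.4] [32.9 59.7] 83.8 z 0.1248
48.5 [ 0.61450106 -0.33177703  0.14095738]
lying [ 448.4 -376.3] [118.7  60.8] 81.3
lying [ 446.4 -382.9] [130.8  61.8] 81.4
[ 0.555 -0.362  0.311] (array([ 12.82,  -5.42, -11.84]), array([0., 0., 0.])) 0.0 [-0.94  0.47  1.23  0.8   2.16 -0.61]
[ 0.47  -0.345  0.26 ] (array([-4.03, -8.64,  3.04]), array([ 0.001, -0.782,  0.014])) 0.0 [-0.85  0.03  1.62  0.2   1.66 -0.71]
[ 0.458 -0.311  0.096] (array([-1.11, -1.66, 16.71]), array([ 0.001, -0.782,  0.014])) 0.0 [-0.51 -0.03  2.02 -0.58  1.03 -0.08]
```

Two bars are standing. Next, bar 2 at (0.448, -0.376).

Call:
send_rows([
  {"translation": [1, -0.4, -1], "delta_rot": [0, 0, 0], "jaw": 8.5},
  {"translation": [3.2, -1.3, -3], "delta_rot": [0, 0, 0], "jaw": 8.5},
  {"translation": [5.7, -2.4, -5.3], "delta_rot": [0, 0, 0], "jaw": 8.5},
  {"translation": [8.2, -3.5, -7.6], "delta_rot": [0, 0, 0], "jaw": 8.5},
  {"translation": [10.5, -4.5, -9.7], "delta_rot": [0, 0, 0], "jaw": 8.5},
  {"translation": [12.3, -5.2, -11.4], "delta_rot": [0, 0, 0], "jaw": 8.5},
  {"translation": [12.8, -5.4, -11.8], "delta_rot": [0, 0, 0], "jaw": 8.5},
  {"translation": [12.8, -5.4, -11.8], "delta_rot": [0, 0, 0], "jaw": 8.5},
])

```text
time: 49.4
tool_pos: [0.555, -0.3595, 0.3103]
tool_rot: [-0.326, 0.649, 0.575, 0.375]
contact_force: [-0.3, 0.1, -0.1]
gripper_width: 0.995
grasp_force: 0.0
```

Call:
send_rows([
  {"translation": [-0.4, -0.8, 0.3], "delta_rot": [0, -0.07, 0], "jaw": 8.5},
  {"translation": [-1, -2.2, 0.8], "delta_rot": [0, -0.2, 0], "jaw": 8.5},
  {"translation": [-1.7, -3.7, 1.3], "delta_rot": [0, -0.33, 0.005], "jaw": 8.5},
  {"translation": [-2.4, -5.2, 1.8], "delta_rot": [0, -0.46, 0.01], "jaw": 8.5},
  {"translation": [-3.1, -6.7, 2.4], "delta_rot": [0, -0.6, 0.01], "jaw": 8.5},
  {"translation": [-3.8, -8.1, 2.9], "delta_rot": [0, -0.72, 0.014], "jaw": 8.5},
  {"translation": [-4, -8.6, 3], "delta_rot": [0, -0.782, 0.014], "jaw": 8.5},
  {"translation": [-4, -8.6, 3], "delta_rot": [0, -0.782, 0.014], "jaw": 8.5},
])

```text
time: 50.2
tool_pos: [0.4703, -0.3405, 0.257]
tool_rot: [-0.088, 0.746, 0.652, 0.097]
contact_force: [-0.2, -0.5, -0.4]
gripper_width: 0.995
grasp_force: 0.0
```

Call:
send_rows([
  {"translation": [-0.1, -0.2, 1.5], "delta_rot": [0, -0.07, 0], "jaw": 8.5},
  {"translation": [-0.3, -0.4, 4], "delta_rot": [0, -0.2, 0], "jaw": 8.5},
  {"translation": [-0.5, -0.7, 7], "delta_rot": [0, -0.33, 0.005], "jaw": 8.5},
  {"translation": [-0.7, -1, 10], "delta_rot": [0, -0.46, 0.01], "jaw": 8.5},
  {"translation": [-0.9, -1.3, 13], "delta_rot": [0, -0.6, 0.01], "jaw": 8.5},
  {"translation": [-1.1, -1.6, 15.6], "delta_rot": [0, -0.72, 0.014], "jaw": 8.5},
  {"translation": [-1.1, -1.7, 16.7], "delta_rot": [0, -0.782, 0.014], "jaw": 8.5},
  {"translation": [-1.1, -1.7, 16.7], "delta_rot": [0, -0.782, 0.014], "jaw": 8.5},
])

```text
time: 51.0
tool_pos: [0.4554, -0.3052, 0.0888]
tool_rot: [0.163, 0.731, 0.632, -0.196]
contact_force: [-0.7, 0.4, -1.3]
gripper_width: 0.996
grasp_force: 0.0
```

Run:
```python
from h import *
p=pose();s=state();print(s['time'],p[0],np.abs(s['joint_vel']).max())
lying(cam('wrist'),(.448,-.3755))
T=bargrasp((.4482,-.3755),np.radians(-8.7));print(rel(p,T))
```

```text
51.0 [ 0.45542695 -0.30515319  0.08878546] 0.07811164645814594
lying [ 449.7 -372.4] [130.3  58.9] 81.6
(array([-0.94,  0.4 ,  8.71]), array([-0.007, -0.008,  0.009]))
```

Call:
send_rows([
  {"translation": [-0.4, 0.2, 1.5], "delta_rot": [0, 0, 0.005], "jaw": 8.5},
  {"translation": [-0.9, 0.4, 3.5], "delta_rot": [-0.007, -0.008, 0.009], "jaw": 8.5},
  {"translation": [-0.9, 0.4, 5.5], "delta_rot": [-0.007, -0.008, 0.009], "jaw": 8.5},
  {"translation": [-0.9, 0.4, 7], "delta_rot": [-0.007, -0.008, 0.009], "jaw": 8.5},
  {"translation": [-0.9, 0.4, 8], "delta_rot": [-0.007, -0.008, 0.009], "jaw": 8.5},
  {"translation": [-0.9, 0.4, 8.4], "delta_rot": [-0.007, -0.008, 0.009], "jaw": 8.5},
  {"translation": [-0.9, 0.4, 8.4], "delta_rot": [-0.007, -0.008, 0.009], "jaw": 8.5},
  {"translation": [-0.9, 0.4, 8.4], "delta_rot": [-0.007, -0.008, 0.009], "jaw": 8.5},
])

```text
time: 51.85
tool_pos: [0.455, -0.3584, 0.0269]
tool_rot: [0.174, 0.734, 0.627, -0.195]
contact_force: [0.8, 0.2, 0.4]
gripper_width: 0.995
grasp_force: 0.0
```

Call:
send_rows([
  {"translation": [0, 0, 0], "delta_rot": [0, 0, 0], "jaw": 7},
  {"translation": [0, 0, 0], "delta_rot": [0, 0, 0], "jaw": 6},
  {"translation": [0, 0, 0], "delta_rot": [0, 0, 0], "jaw": 5},
  {"translation": [0, 0, 0], "delta_rot": [0, 0, 0], "jaw": 4},
  {"translation": [0, 0, 0], "delta_rot": [0, 0, 0], "jaw": 4},
  {"translation": [0, 0, 0], "delta_rot": [0, 0, 0], "jaw": 4},
  {"translation": [0, 0, 0], "delta_rot": [0, 0, 0], "jaw": 4},
  {"translation": [0, 0, 0], "delta_rot": [0, 0, 0], "jaw": 4},
])

```text
time: 52.65
tool_pos: [0.4551, -0.3582, 0.0272]
tool_rot: [0.174, 0.734, 0.627, -0.195]
contact_force: [-0.5, 4.5, 6.2]
gripper_width: 0.689
grasp_force: 65.3
```

Run:
```python
from h import *
s=state();print(s['contact_force'],s['gripper_width'])
c,y=settle((.4482,-.3755),np.radians(-8.7));print(c,np.degrees(y));carry(c,y,-.09)
```

```text
[-0.49631898  4.52678165  6.21900987] 0.6890996440392587
[ 0.4523151  -0.37613838] -8.81806086097929
(array([-10.1 ,   0.22, -17.26]), array([0., 0., 0.]))
(array([ 0.59,  7.57, -3.49]), array([ 0.009,  0.785, -0.008]))
(array([0.83, 7.54, 5.61]), array([ 0.009,  0.785, -0.008]))
```

Call:
send_rows([
  {"translation": [-0.6, 0, -1], "delta_rot": [0, 0, 0], "jaw": 4},
  {"translation": [-2, 0, -3.5], "delta_rot": [0, 0, 0], "jaw": 4},
  {"translation": [-4, 0.1, -7], "delta_rot": [0, 0, 0], "jaw": 4},
  {"translation": [-6.3, 0.1, -11], "delta_rot": [0, 0, 0], "jaw": 4},
  {"translation": [-8.3, 0.2, -14.4], "delta_rot": [0, 0, 0], "jaw": 4},
  {"translation": [-9.6, 0.2, -16.6], "delta_rot": [0, 0, 0], "jaw": 4},
  {"translation": [-10.1, 0.2, -17.3], "delta_rot": [0, 0, 0], "jaw": 4},
  {"translation": [-10.1, 0.2, -17.3], "delta_rot": [0, 0, 0], "jaw": 4},
])

```text
time: 53.45
tool_pos: [0.4547, -0.3583, 0.2278]
tool_rot: [0.175, 0.734, 0.627, -0.195]
contact_force: [-0.5, -0.7, -2.1]
gripper_width: 0.689
grasp_force: 65.1
```

Call:
send_rows([
  {"translation": [0, 0.6, -0.3], "delta_rot": [0, 0.06, 0], "jaw": 4},
  {"translation": [0.1, 1.8, -0.8], "delta_rot": [0, 0.18, 0], "jaw": 4},
  {"translation": [0.2, 3.2, -1.5], "delta_rot": [0.005, 0.32, -0.005], "jaw": 4},
  {"translation": [0.3, 4.6, -2.1], "delta_rot": [0.005, 0.46, -0.005], "jaw": 4},
  {"translation": [0.4, 6, -2.8], "delta_rot": [0.009, 0.6, -0.008], "jaw": 4},
  {"translation": [0.6, 7.2, -3.3], "delta_rot": [0.009, 0.72, -0.008], "jaw": 4},
  {"translation": [0.6, 7.6, -3.5], "delta_rot": [0.009, 0.785, -0.008], "jaw": 4},
  {"translation": [0.6, 7.6, -3.5], "delta_rot": [0.009, 0.785, -0.008], "jaw": 4},
])

```text
time: 54.25
tool_pos: [0.5317, -0.3481, 0.2503]
tool_rot: [-0.086, 0.752, 0.646, 0.096]
contact_force: [0.1, -0.1, -2.2]
gripper_width: 0.688
grasp_force: 65.1
```

Call:
send_rows([
  {"translation": [0, 0.6, 0.4], "delta_rot": [0, 0.06, 0], "jaw": 4},
  {"translation": [0.2, 1.8, 1.3], "delta_rot": [0, 0.18, 0], "jaw": 4},
  {"translation": [0.3, 3.2, 2.4], "delta_rot": [0.005, 0.32, -0.005], "jaw": 4},
  {"translation": [0.5, 4.6, 3.4], "delta_rot": [0.005, 0.46, -0.005], "jaw": 4},
  {"translation": [0.6, 6, 4.5], "delta_rot": [0.009, 0.6, -0.008], "jaw": 4},
  {"translation": [0.8, 7.2, 5.3], "delta_rot": [0.009, 0.72, -0.008], "jaw": 4},
  {"translation": [0.8, 7.5, 5.6], "delta_rot": [0.009, 0.785, -0.008], "jaw": 4},
  {"translation": [0.8, 7.5, 5.6], "delta_rot": [0.009, 0.785, -0.008], "jaw": 4},
])

```text
time: 55.05
tool_pos: [0.6089, -0.3353, 0.1964]
tool_rot: [-0.331, 0.655, 0.568, 0.373]
contact_force: [-0.9, -0.2, -2.3]
gripper_width: 0.691
grasp_force: 65.1
```

Run:
```python
from h import *
s=state();print(s['time'],s['gripper_width'],s['contact_force'],pose()[0]);
for dz in(.01,0):print(toplace(-.09,dz))
```

```text
55.05 0.6910615398314804 [-0.90446581 -0.2214706  -2.25582717] [ 0.60893375 -0.33526508  0.19639391]
(array([-8.96,  0.33,  5.11]), array([-0.005, -0.003, -0.009]))
(array([-9.83,  0.34,  5.62]), array([-0.005, -0.003, -0.009]))
```

Call:
send_rows([
  {"translation": [-1, 0.1, 0.6], "delta_rot": [0, 0, -0.005], "jaw": 4},
  {"translation": [-2.5, 0.2, 1.4], "delta_rot": [0, 0, -0.009], "jaw": 4},
  {"translation": [-4.2, 0.3, 2.4], "delta_rot": [0, 0, -0.009], "jaw": 4},
  {"translation": [-6, 0.3, 3.4], "delta_rot": [0, 0, -0.009], "jaw": 4},
  {"translation": [-7.6, 0.3, 4.3], "delta_rot": [0, 0, -0.009], "jaw": 4},
  {"translation": [-8.7, 0.3, 5], "delta_rot": [0, 0, -0.009], "jaw": 4},
  {"translation": [-9.1, 0.3, 5.2], "delta_rot": [0, 0, -0.009], "jaw": 4},
  {"translation": [-9.1, 0.3, 5.2], "delta_rot": [0, 0, -0.009], "jaw": 4},
])

```text
time: 55.85
tool_pos: [0.6126, -0.3377, 0.0966]
tool_rot: [-0.327, 0.651, 0.573, 0.376]
contact_force: [-0.4, -0.4, -1.3]
gripper_width: 0.686
grasp_force: 65.2
```

Call:
send_rows([
  {"translation": [-0.1, 0, 0.06], "delta_rot": [0, 0, 0], "jaw": 4},
  {"translation": [-0.2, 0, 0.12], "delta_rot": [0, 0, 0], "jaw": 4},
  {"translation": [-0.3, 0, 0.18], "delta_rot": [0, 0, 0], "jaw": 4},
  {"translation": [-0.4, 0, 0.24], "delta_rot": [0, 0, 0], "jaw": 4},
  {"translation": [-0.5, 0, 0.3], "delta_rot": [0, 0, 0], "jaw": 4},
  {"translation": [-0.55, 0, 0.33], "delta_rot": [0, 0, 0], "jaw": 4},
  {"translation": [-0.55, 0, 0.33], "delta_rot": [0, 0, 0], "jaw": 4},
  {"translation": [-0.55, 0, 0.33], "delta_rot": [0, 0, 0], "jaw": 4},
])

```text
time: 56.65
tool_pos: [0.6129, -0.3379, 0.0912]
tool_rot: [-0.326, 0.651, 0.573, 0.376]
contact_force: [-0.7, 0.4, -1.2]
gripper_width: 0.687
grasp_force: 65.2
```

Run:
```python
from h import *
s=state();print(s['time'],s['contact_force'],toplace(-.09,0))
```

```text
56.65 [-0.65832422  0.40035876 -1.15044852] (array([-0.63, -0.21,  0.52]), array([-0.001,  0.   ,  0.008]))
```

Call:
send_rows([
  {"translation": [-0.05, 0, 0.03], "delta_rot": [0, 0, 0], "jaw": 4},
  {"translation": [-0.1, 0, 0.06], "delta_rot": [0, 0, 0], "jaw": 4},
  {"translation": [-0.2, 0, 0.12], "delta_rot": [0, 0, 0], "jaw": 4},
  {"translation": [-0.25, 0, 0.15], "delta_rot": [0, 0, 0], "jaw": 4},
  {"translation": [-0.35, 0, 0.2], "delta_rot": [0, 0, 0], "jaw": 4},
  {"translation": [-0.4, 0, 0.24], "delta_rot": [0, 0, 0], "jaw": 4},
  {"translation": [-0.4, 0, 0.24], "delta_rot": [0, 0, 0], "jaw": 4},
  {"translation": [-0.4, 0, 0.24], "delta_rot": [0, 0, 0], "jaw": 4},
])

```text
time: 57.45
tool_pos: [0.613, -0.3378, 0.0865]
tool_rot: [-0.326, 0.651, 0.573, 0.376]
contact_force: [0.4, -0.2, -2.1]
gripper_width: 0.689
grasp_force: 65.3
```

Call:
send_rows([
  {"translation": [-0.05, 0, 0.03], "delta_rot": [0, 0, 0], "jaw": 4},
  {"translation": [-0.1, 0, 0.06], "delta_rot": [0, 0, 0], "jaw": 4},
  {"translation": [-0.15, 0, 0.09], "delta_rot": [0, 0, 0], "jaw": 4},
  {"translation": [-0.2, 0, 0.12], "delta_rot": [0, 0, 0], "jaw": 4},
  {"translation": [-0.22, 0, 0.13], "delta_rot": [0, 0, 0], "jaw": 4},
  {"translation": [-0.24, 0, 0.14], "delta_rot": [0, 0, 0], "jaw": 4},
  {"translation": [-0.24, 0, 0.14], "delta_rot": [0, 0, 0], "jaw": 4},
  {"translation": [-0.24, 0, 0.14], "delta_rot": [0, 0, 0], "jaw": 4},
])

```text
time: 58.25
tool_pos: [0.6129, -0.3381, 0.0863]
tool_rot: [-0.326, 0.65, 0.573, 0.377]
contact_force: [-3.9, 0.1, 8.2]
gripper_width: 0.685
grasp_force: 65.8
```

Contact. Release, back off, then lift away.

Call:
send_rows([
  {"translation": [0, 0, 0], "delta_rot": [0, 0, 0], "jaw": 6},
  {"translation": [0, 0, 0], "delta_rot": [0, 0, 0], "jaw": 6.2},
  {"translation": [0, 0, 0], "delta_rot": [0, 0, 0], "jaw": 6.5},
  {"translation": [0, 0, 0], "delta_rot": [0, 0, 0], "jaw": 7},
  {"translation": [0, 0, 0], "delta_rot": [0, 0, 0], "jaw": 7.5},
  {"translation": [0, 0, 0], "delta_rot": [0, 0, 0], "jaw": 8},
  {"translation": [0, 0, 0], "delta_rot": [0, 0, 0], "jaw": 8.5},
  {"translation": [0, 0, 0], "delta_rot": [0, 0, 0], "jaw": 8.5},
])

```text
time: 59.05
tool_pos: [0.613, -0.3379, 0.0837]
tool_rot: [-0.326, 0.651, 0.573, 0.376]
contact_force: [0.8, -0.3, -0.5]
gripper_width: 0.995
grasp_force: 0.0
```

Call:
send_rows([
  {"translation": [0, 0, -0.5], "delta_rot": [0, 0, 0], "jaw": 8.5},
  {"translation": [0, 0, -1.5], "delta_rot": [0, 0, 0], "jaw": 8.5},
  {"translation": [0, 0, -3], "delta_rot": [0, 0, 0], "jaw": 8.5},
  {"translation": [0, 0, -5], "delta_rot": [0, 0, 0], "jaw": 8.5},
  {"translation": [0, 0, -7], "delta_rot": [0, 0, 0], "jaw": 8.5},
  {"translation": [0, 0, -9], "delta_rot": [0, 0, 0], "jaw": 8.5},
  {"translation": [0, 0, -10], "delta_rot": [0, 0, 0], "jaw": 8.5},
  {"translation": [0, 0, -10], "delta_rot": [0, 0, 0], "jaw": 8.5},
])

```text
time: 59.85
tool_pos: [0.6013, -0.4257, 0.1359]
tool_rot: [-0.324, 0.652, 0.573, 0.376]
contact_force: [0.5, -0.2, 0.0]
gripper_width: 0.996
grasp_force: 0.0
```

Call:
send_rows([
  {"translation": [1, -1, -1], "delta_rot": [0, 0, 0], "jaw": 8.5},
  {"translation": [3, -3, -2], "delta_rot": [0, 0, 0], "jaw": 8.5},
  {"translation": [6, -6, -4], "delta_rot": [0, 0, 0], "jaw": 8.5},
  {"translation": [9, -9, -6], "delta_rot": [0, 0, 0], "jaw": 8.5},
  {"translation": [11, -12, -7], "delta_rot": [0, 0, 0], "jaw": 8.5},
  {"translation": [13, -14, -8], "delta_rot": [0, 0, 0], "jaw": 8.5},
  {"translation": [13, -14, -8], "delta_rot": [0, 0, 0], "jaw": 8.5},
  {"translation": [13, -14, -8], "delta_rot": [0, 0, 0], "jaw": 8.5},
])

```text
time: 60.65
tool_pos: [0.461, -0.4078, 0.2866]
tool_rot: [-0.325, 0.652, 0.573, 0.376]
contact_force: [0.5, 0.8, -1.1]
gripper_width: 0.993
grasp_force: 0.0
```

Run:
```python
from h import *
s=state();f=cam('top');tubrim(f);standing(f);print(s['time'])
a=cam('side');cv2.imwrite('pics/fin.png',np.hstack([cv2.resize(f['pixels'][80:330,80:480],(480,300)),cv2.resize(a['pixels'][120:350,160:400],(313,300))]))
```

```text
rim [0.6238 0.0954] 168
stand [ 614.9 -325.4] [32.5 59.6] 83.1 z 0.1247
stand [ 627.6 -237.5] [33.1 60. ] 82.5 z 0.125
stand [ 636.9 -147.5] [32.8 59.7] 83.5 z 0.1253
60.65
```

View pics/fin.png

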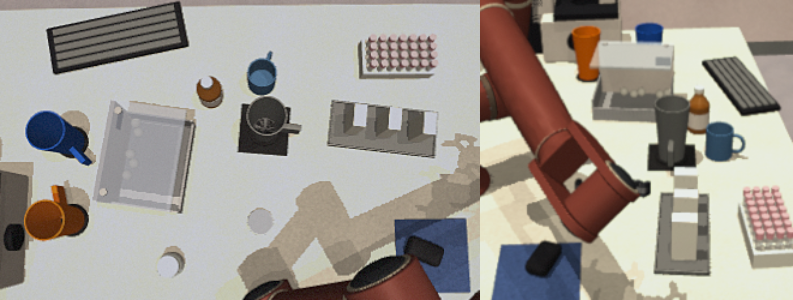

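All three bars stand in the tray (left crop (352,118), (385,118), (420,118)). The tub is upright on its pad at (267,118), the balls are in the basin, and the other things are where they were. Handing in.

```bash
python3 -c "
from plant import *
print(job_done())"
```

```text
the job is handed in; nothing more can be done
None
```

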